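# Free the jammed swab tube and fill the carrier

### The job

A swab tube has slid to the back of the narrow slot of the feed guide: take the hooked pick by its handle, reach it in behind the tube, drag the tube right out onto the worktop without touching it with the gripper while it is in the slot, and lay the pick back down on the worktop. Then drop that tube and the loose tube lying on the worktop one by one into the two empty pockets of the carrier, one to a pocket, each lying flat on the pocket's floor. Leave the tube already in the carrier in its pocket and do not push the marker pen about.

Things in the scene. Friction and masses are not known exactly. Their poses are not given: they have to be found in the camera images.
- feed_guide: fixed U-shaped aluminium guide on the worktop, open at the top and front: two walls 8 thick, 34 high; slot between them 24 wide, 153 long from the mouth to its closed back, no floor (the worktop). 165 long, 72 wide over its 4 high screw flanges. Origin on the worktop at the middle of the mouth; x runs into the slot (away from the robot), y to its left wall, z up.
- pick_grip (a point): hooked pick, 90 g, standing on its handle's flat underside: black upright handle block 50 long (x), 16 wide (y), 36 high; a 6 mm steel shank runs from it along +x, its underside 27 above the worktop (so it passes over a lying tube), to a down-turned hook. The point is the handle's centre, 18 above its underside. x points to the hook, z up.
- pick_hook (a point): the hook's down-turned blade: 5 thick along x, 12 wide along y, lower edge 3 above the worktop when the pick stands on it. The point is the blade's middle, 172 ahead of pick_grip along x and 7 lower. Axes as pick_grip.
- tube_1_mid (a point): the jammed tube: capped clear swab transport tube lying on its side, 94 long, 16 across (cap end 20), lying 16 high to the body's top, 11 g; it does not roll. The point is the middle of the tube, 8 above its underside. At the start it lies along the slot of the feed guide on the worktop, its near end 10 to 25 inside the mouth. Its x axis runs along the tube, y across it, z up as it starts.
- tube_2_mid (a point): the loose tube: capped clear swab transport tube lying on its side, 94 long, 16 across (cap end 20), lying 16 high to the body's top, 11 g; it does not roll. The point is the middle of the tube, 8 above its underside. At the start it lies on the open worktop. Its x axis runs along the tube, y across it, z up as it starts.
- tube_3_mid (a point): the tube that already lies in pocket_c of the carrier: capped clear swab transport tube lying on its side, 94 long, 16 across (cap end 20), lying 16 high to the body's top, 11 g; it does not roll. The point is the middle of the tube, 8 above its underside. Its x axis runs along the tube, y across it, z up as it starts.
- carrier: fixed grey plastic tray, 120 (x) x 172 (y), rim 21 above the worktop, origin under its middle, with three parallel pockets 66 apart along y (a at +66, b at 0, c at -66). Their side walls stand only over the last 30 at either end; between, over 44 of x, an open trough at pocket floor level (8 up) crosses the whole tray, so fingers can stand beside a tube.
- pocket_a (a point): empty left pocket of the carrier: the point is the centre of its floor, 8 above the worktop. The pocket's length runs along x of this frame (as the carrier's), z up. Inside 104 long, 24 wide, 13 deep, with a thin dark pad. 
- pocket_b (a point): empty middle pocket of the carrier: the point is the centre of its floor, 8 above the worktop. The pocket's length runs along x of this frame (as the carrier's), z up. Inside 104 long, 24 wide, 13 deep, with a thin dark pad. 
- pocket_c (a point): right pocket of the carrier: the point is the centre of its floor, 8 above the worktop. The pocket's length runs along x of this frame (as the carrier's), z up. Inside 104 long, 24 wide, 13 deep, with a thin dark pad. It already holds tube_3.
- marker_mid (a point): loose bystander: black and white marker pen, 134 long, 12 thick, lying on the worktop; the point is its middle.
Things that resemble listed ones, but are neither listed nor needed, are in the scene too. What is shaped like the part that bears tube_2_mid but red is not meant.

How it is judged:
On the way:
1. the jammed tube is wholly out of the slot of the feed guide (x of tube_1_mid in the frame of feed_guide below -0.045 m), for 0.1 s.
At the end, for the whole second after the job is handed in: tube_1 and tube_2 lie one each in pocket_a and pocket_b (either order), tube_3 in pocket_c: middle within 11 mm of the pocket centre from above and 3 to 12.5 mm above its floor, along the pocket within 0.15 rad; pick on the worktop, handle centre below 30 mm ((((horizontal distance between tube_1_mid and pocket_a below 0.011 m and z of tube_1_mid in the frame of pocket_a between 0.003 and 0.0125 m and angle between the x axis of tube_1_mid and the x axis of pocket_a, either way round below 0.15 rad) and (horizontal distance between tube_2_mid and pocket_b below 0.011 m and z of tube_2_mid in the frame of pocket_b between 0.003 and 0.0125 m and angle between the x axis of tube_2_mid and the x axis of pocket_b, either way round below 0.15 rad)) or ((horizontal distance between tube_1_mid and pocket_b below 0.011 m and z of tube_1_mid in the frame of pocket_b between 0.003 and 0.0125 m and angle between the x axis of tube_1_mid and the x axis of pocket_b, either way round below 0.15 rad) and (horizontal distance between tube_2_mid and pocket_a below 0.011 m and z of tube_2_mid in the frame of pocket_a between 0.003 and 0.0125 m and angle between the x axis of tube_2_mid and the x axis of pocket_a, either way round below 0.15 rad))) and horizontal distance between tube_3_mid and pocket_c below 0.011 m and z of tube_3_mid in the frame of pocket_c between 0.003 and 0.0125 m and angle between the x axis of tube_3_mid and the x axis of pocket_c, either way round below 0.15 rad and height (world z) of pick_grip between 0.003 and 0.03 m); the robot touches nothing.
It fails at once if the gripper touches the jammed tube while it is still in the slot (x of tube_1_mid in the frame of feed_guide between -0.035 and 0.15 m and y of tube_1_mid in the frame of feed_guide between -0.02 and 0.02 m and height (world z) of tube_1_mid below 0.04 m and contact force between the fingers and tube_1 above 0.3 N).
It fails at once if the marker pen is pushed more than 40 mm away (distance of marker_mid from where it was at the start of the episode above 0.04 m).
It also fails if it takes over 72 s, if anything falls off the work surface, if the arm or the gripper's body presses on something with over 40 N, if the wrist force passes 120 N, or if a joint passes its speed limit or range.

### The arm

A 7-joint arm with a two-finger parallel gripper is mounted at the origin on a cart in front of the work surface, level with it; the furniture and walls round the work are solid. World frame = base frame: x ahead of the robot, y to its left, z up, the work surface at z = 0. Lengths are in m, angles in rad, forces in N, time in s.
With the tool pointing down it reaches from about 0.4 to 0.85 m from the base axis. Payload 10.4 kg.
Tool frame: the origin (TCP) lies midway between the tips of the shut fingers; the grasp point (between the pads) lies 19 mm behind it; y points along the fingers, x is the direction in which the jaws open and shut, and the axes are right-handed (so a half turn about y gives the same grasp; the last joint's range is limited). The gripper opens to 87 mm and grips with 3 to 60 N. Pads are 19 mm wide; open, the fingers measure 117 mm over their backs; the gripper's body (75 mm by 190 mm) begins 51 mm behind the grasp point.
Start: joints at [1.327, 0.332, -0.065, 1.46, 0.022, 1.35, -0.088], TCP at [0.137, -0.61, 0.223] pointing down, gripper open.
Joint ranges: [-2.6, 2.6], [-0.5, 2.12], [-1.47, 1.34], [0.16, 2.42], [-1.27, 4.41], [0.06, 2.06], [-2.6, 2.6]. Speed limits (rad/s): [2.22, 2.22, 2.79, 2.79, 3.14, 3.14, 3.14].

### API

Orientations are given as a unit quaternion [x, y, z, w].
In Python, from bench import * gives the robot as it stands.
- The arm moves only by the tool jog_arm, never from a script. Its argument "commands" is a list of rows, each an object with "translation": the shift along the world's x, y, z in mm, a list of three; "twist": the turn about the world's z in rad. A call has 1 to 20 rows; each row shifts and turns the commanded pose from where the row before left it; what a row does not reach is not made up. A row lasts 1/10 s, in which the tool goes at most 50 mm and 8.59 degrees, less where a joint would pass 70% of its speed; a pose out of reach is approached as far as the arm can. A call is refused whole if a number of a shift passes 50 or a number of a turn 0.15, either way. A call with a gripper value outside its range is refused whole. "grip" is the closure, from 0 (fully open) to 1 (shut), set as the call begins (left out, the last holds). The fingers move at their own pace and stop on an object; "grip_force" is the grip in N (left out, the last holds). Time passes only in rows, so rows that do not move let the fingers close. It gives the time, the measured TCP pose, the force and the opening at its end, in the units of the state.
- read_state(): the state, without advancing time (a new reading comes with each control period).
- camera(name): name is "scene" or "top" or "wrist"; returns a dict with "img" (400x640x3 uint8, red, green, blue), "fx", "fy", "cx", "cy" (pixels), "cam_to_world" (4x4, takes a point from camera to world coordinates). Camera axes: x right, y down, z forward; pixel columns grow to the right and rows downward; lengths in m; the calibration is good to about 2 mm. A picture is of the moment at which its call begins. There is no depth.
- close_job(): hands the job in, once; it reports no verdict.
The state is a dict: "time": time; "joint_positions": joint angles; "joint_vel": joint speeds; "joint_torque": joint torques, N m; "ee_pos": TCP position; "eef_rot": TCP orientation; "ft_force": force on the tool from outside, world axes, zero at the start; "torque": the same for the moment, N m; "width": finger opening in m.
Only numpy, scipy, OpenCV 4.12 (cv2) and the standard library are available. Lean on these libraries where they do the work, as an engineer would, in place of code of your own. Each camera call takes 0.05 s, during which the arm holds its last target.

## Working session

There is one attempt and no reset: what is moved stays moved. The work goes in short steps, Python scripts to look and compute and a tool call to move; the robot and the scene stay as the last step left them, time stands still between calls to the robot, and variables do not carry over. Pictures are saved under pics/ and viewed, and the job is handed in when it is done.

Besides the shell and the picture viewer there is one more tool, called after "Request:" by a JSON object that holds its "op" and its "data". jog_arm: Moves the arm, as the interface text tells. Its arguments: {"type":"object","properties":{"commands":{"type":"array"},"grip":{"type":"number"},"grip_force":{"type":"number"}},"required":["commands"]}

```bash
ls; mkdir -p pics; python3 - <<'E'
from bench import *
import cv2,numpy as np
s=read_state();print({k:np.round(v,3) for k,v in s.items()})
for n in("scene","top"):
    c=camera(n);cv2.imwrite(f"pics/{n}0.png",c["img"][:,:,::-1]);print(n,c["fx"],c["fy"],c["cx"],c["cy"],np.round(c["cam_to_world"],3).tolist())
E
```

```text
pics
{'time': np.float64(0.0), 'joint_positions': array([ 1.327,  0.333, -0.065,  1.461,  0.022,  1.35 , -0.088]), 'joint_vel': array([-0.001, -0.   , -0.001, -0.   , -0.002, -0.002, -0.001]), 'joint_torque': array([ 1.0000e-03, -6.2326e+01,  2.5000e-02, -3.8991e+01, -6.1000e-02,
        4.0000e-02,  0.0000e+00]), 'ee_pos': array([ 0.137, -0.609,  0.222]), 'eef_rot': array([-0.552,  0.442, -0.441,  0.552]), 'ft_force': array([-0.275,  0.417, -0.117]), 'torque': array([0.026, 0.022, 0.015]), 'width': np.float64(0.087)}
scene 452.5909098252863 452.5909098252863 321.3510706838036 203.6810653010334 [[-0.82, -0.438, 0.368, 0.14], [-0.572, 0.638, -0.515, 0.673], [-0.009, -0.633, -0.774, 0.724], [0.0, 0.0, 0.0, 1.0]]
top 511.1627859374413 511.1627859374413 314.7303512038275 207.3788136954846 [[-0.014, -0.987, 0.159, 0.339], [-1.0, 0.013, -0.009, 0.222], [0.007, -0.159, -0.987, 0.999], [0.0, 0.0, 0.0, 1.0]]
```

View pics/top0.png

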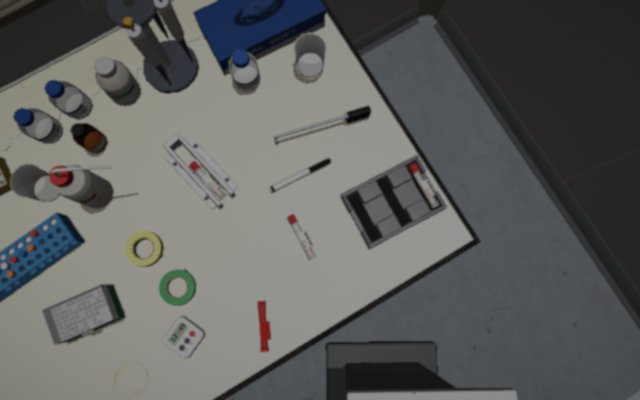

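View pics/scene0.png

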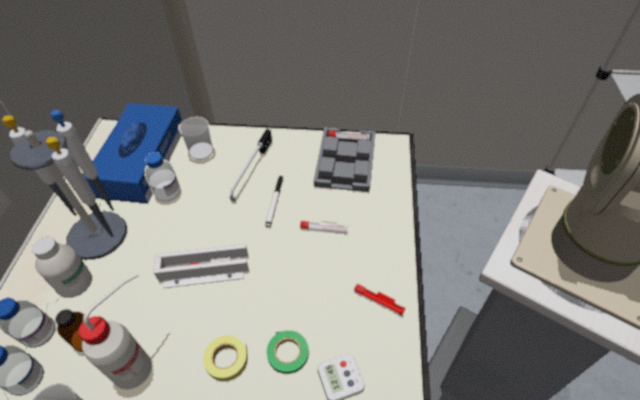

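```bash
cat > h.py <<'E'
from bench import *
import cv2,numpy as np
def ray(c,u,v,z):
    M=np.array(c["cam_to_world"]);d=M[:3,:3]@np.array([(u-c["cx"])/c["fx"],(v-c["cy"])/c["fy"],1]);o=M[:3,3]
    return o+d*(z-o[2])/d[2]
def proj(c,p):
    M=np.linalg.inv(np.array(c["cam_to_world"]));q=M[:3,:3]@np.array(p)+M[:3,3]
    return np.array([c["fx"]*q[0]/q[2]+c["cx"],c["fy"]*q[1]/q[2]+c["cy"]])
def crop(c,name,u0,v0,w,h,k):
    im=np.ascontiguousarray(c["img"][v0:v0+h,u0:u0+w,::-1]);cv2.imwrite(f"pics/{name}.png",cv2.resize(im,None,fx=k,fy=k,interpolation=cv2.INTER_CUBIC))
def near(img,u,v): pass
E
python3 - <<'E'
from h import *
c=camera("top")
crop(c,"t_a",150,100,130,120,6)
crop(c,"t_b",260,95,195,165,4)
crop(camera("scene"),"s_a",150,120,230,140,3)
E
```

```text
(no output)
```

View pics/t_a.png

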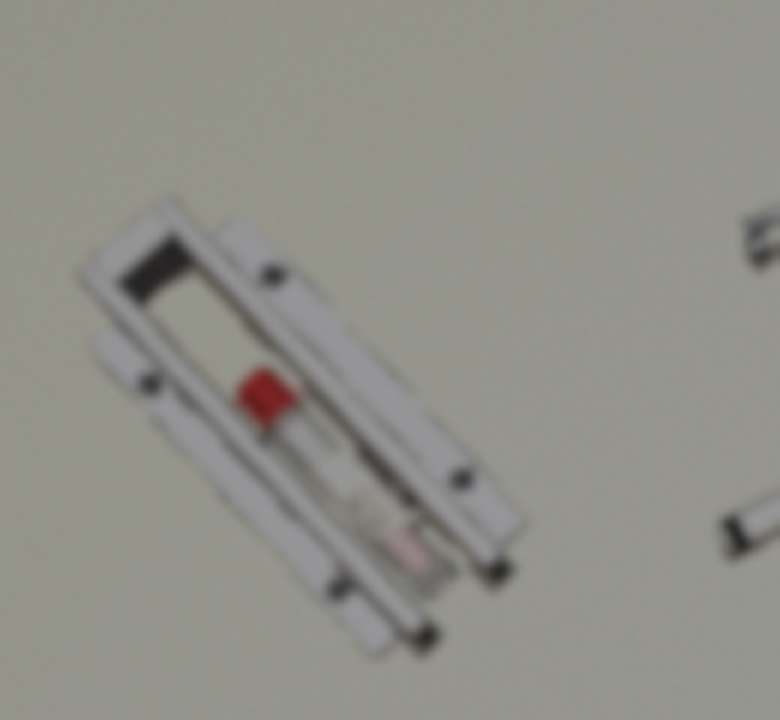

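View pics/t_b.png

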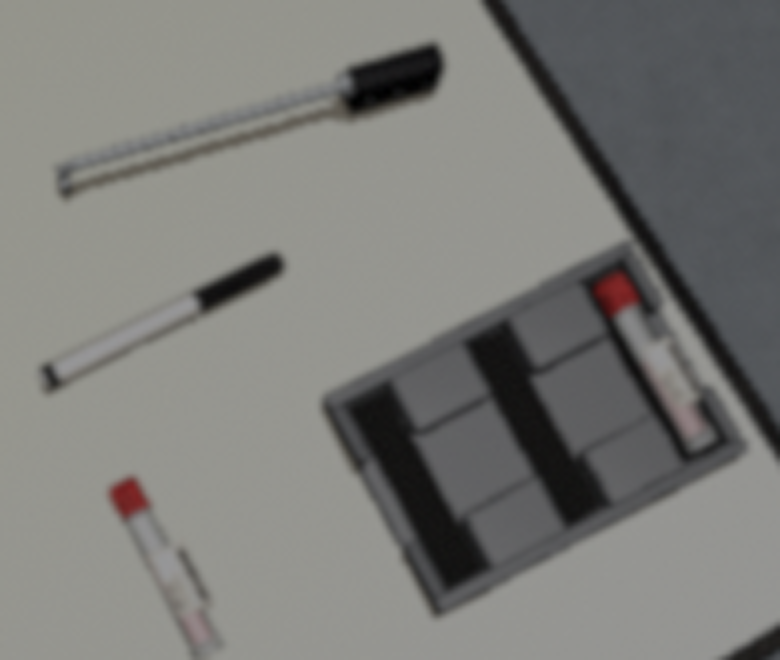

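View pics/s_a.png

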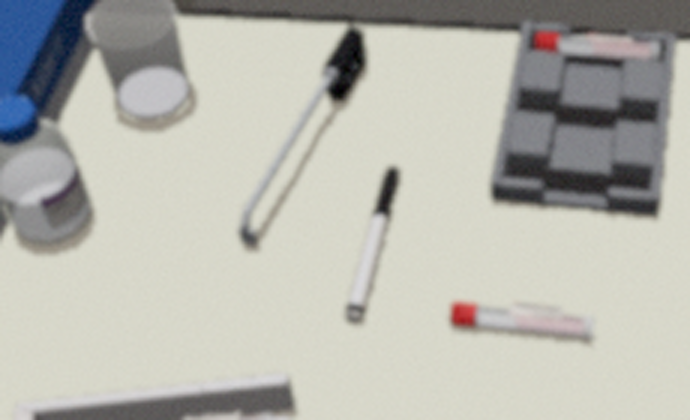

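```bash
python3 - <<'E'
from h import *
c=camera("top"); s=camera("scene")
def P(n,u0,v0,k,x,y,z): 
    p=ray(c,u0+(x+.5)/k-.5,v0+(y+.5)/k-.5,z); print(n,np.round(p*1000,1)); return p[:2]
A=lambda n,x,y,z:P(n,150,100,6,x,y,z)
B=lambda n,x,y,z:P(n,260,95,4,x,y,z)
def S(n,x,y,z):
    print(' S',n,np.round(ray(s,150+(x+.5)/3-.5,120+(y+.5)/3-.5,z)*1000,1))
A("g back L",82,268,.034);A("g back R",172,198,.034);A("g slot backL",122,283,.034);A("g slot backR",178,236,.034)
A("g mouth Lout",405,632,.034);A("Lin",440,608,.034);A("Rin",480,568,.034);A("Rout",513,540,.034)
A("t1 cap",262,378,.01);A("t1 cap end mid",255,385,.01);A("t1 near",440,590,.008)
B("pick handle TL",345,70,.036);B("TR",438,43,.036);B("BR",440,68,.036);B("BL",350,96,.036)
B("hook tip top",62,178,.03);B("hook bottom",66,190,.003)
S("hook",250,238,.003); 
B("t2 cap end",125,482,.01);B("t2 far",205,652,.008);S("t2 cap",453,313,.01);S("t2 end",592,330,.008)
B("car NW",325,400,.021);B("NE",628,243,.021);B("SE",745,445,.021);B("SW",438,612,.021)
B("mk",48,378,.006);B("mk2",280,262,.006)
# red masks
hsv=cv2.cvtColor(np.ascontiguousarray(c["img"]),cv2.COLOR_RGB2HSV)
m=((hsv[...,0]<8)|(hsv[...,0]>172))&(hsv[...,1]>150)&(hsv[...,2]>60)
n,l,st,ce=cv2.connectedComponentsWithStats(m.astype(np.uint8))
for i in range(1,n):
  if st[i,4]>15: print(ce[i],st[i,4],np.round(ray(c,*ce[i],.015)*1000,1))
E
```

```text
g back L [623.  506.2  34. ]
g back R [646.3 477.8  34. ]
g slot backL [617.9 493.1  34. ]
g slot backR [633.4 475.5  34. ]
g mouth Lout [501.9 399.7  34. ]
Lin [509.6 388.6  34. ]
Rin [522.4 376.1  34. ]
Rout [531.4 365.6  34. ]
t1 cap [591.8 452.7  10. ]
t1 cap end mid [589.4 454.9  10. ]
t1 near [520.1 393.2   8. ]
pick handle TL [683.5 149.2  36. ]
TR [696.9 103.   36. ]
BR [684.  102.4  36. ]
BL [670.2 147.1  36. ]
hook tip top [632.  288.9  30. ]
hook bottom [633.9 288.7   3. ]
 S hook [641.2 286.3   3. ]
t2 cap end [483.9 259.8  10. ]
t2 far [400.7 221.7   8. ]
 S t2 cap [483.2 262.6  10. ]
 S t2 end [401.4 221.3   8. ]
car NW [521.3 161.8  21. ]
NE [598.2  10.5  21. ]
SE [496.5 -41.7  21. ]
SW [417.4 110.   21. ]
mk [536.9 297.6   6. ]
mk2 [594.5 181.8   6. ]
[193.82352941 165.58823529] 34 [584.4 450.2  15. ]
[413.53731343 167.47761194] 67 [575.2  16.5  15. ]
[ 59.75722543 178.24855491] 173 [562.1 712.   15. ]
[291.64705882 218.94117647] 34 [475.7 258.1  15. ]
[ 33.56 232.92] 25 [455.  755.3  15. ]
[ 13.11538462 259.34615385] 26 [404.8 790.5  15. ]
[263.51410658 326.53605016] 319 [272.5 312.3  15. ]
```

```bash
python3 - <<'E'
from h import *
from scipy.spatial.transform import Rotation as R
s=read_state();r=R.from_quat(s["eef_rot"]).as_matrix();print(np.round(r,3),np.degrees(np.arctan2(r[1,0],r[0,0])))
c=camera("wrist");print(np.round(c["cam_to_world"],3),c["fx"]);crop(c,"w0",0,0,640,400,1)
E
```

```text
[[ 0.219 -0.     0.976]
 [-0.976  0.     0.219]
 [-0.    -1.     0.   ]] -77.349942636542
[[ 0.218 -0.929 -0.298  0.218]
 [-0.976 -0.208 -0.067 -0.591]
 [ 0.001  0.305 -0.952  0.385]
 [ 0.     0.     0.     1.   ]] 341.53281996205817
```

View pics/w0.png

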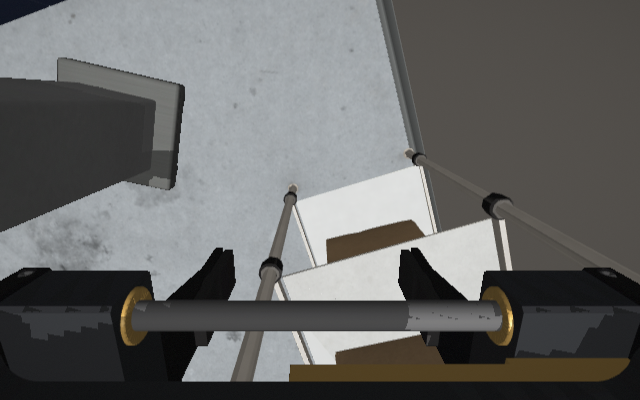

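```bash
python3 - <<'E'
from h import *
c=camera("top");s=camera("scene")
for u,v in((311,68),(311,78),(245,75),(300,60)):print(ray(c,u,v,0)*1000)
for u,v in((202,152),(185,150),(215,150),(202,160),(165,188)):print("s",ray(s,u,v,0)*1000)
print("top beaker", [ray(c,u,45,.1)*1000 for u in (297,325)])
E
```

```text
[792.59621084 216.41650881   0.        ]
[770.73458985 216.70022528   0.        ]
[ 7.78767864e+02  3.52795954e+02 -1.11022302e-13]
[810.43394771 239.0165851    0.        ]
s [796.30101288 219.84613448   0.        ]
s [833.29765749 237.21341958   0.        ]
s [776.23358428 198.19910118   0.        ]
s [778.07335192 238.46794211   0.        ]
s [ 7.83926726e+02  3.44091557e+02 -1.11022302e-13]
top beaker [array([793.22857826, 242.69566218, 100.        ]), array([792.67892246, 190.13471483, 100.        ])]
```

Request:
{"op": "jog_arm", "data": {"commands": [{"translation": [24, 32, 0], "twist": 0.07}, {"translation": [24, 32, 0], "twist": 0.07}, {"translation": [24, 32, 0], "twist": 0.07}, {"translation": [24, 32, 0], "twist": 0.07}, {"translation": [24, 32, 0], "twist": 0.07}, {"translation": [24, 32, 0], "twist": 0.07}, {"translation": [24, 32, 0], "twist": 0.07}, {"translation": [24, 32, 0], "twist": 0.07}, {"translation": [24, 32, 0], "twist": 0.07}, {"translation": [24, 32, 0], "twist": 0.07}, {"translation": [24, 32, 0], "twist": 0.07}, {"translation": [24, 32, 0], "twist": 0.07}], "grip": 0.4}}

```text
time: 1.65
ee_pos: [0.4257, -0.2245, 0.2229]
eef_rot: [0.685, -0.177, 0.178, -0.684]
ft_force: [0.4, -1.1, -0.7]
width: 0.0522
```

Request:
{"op": "jog_arm", "data": {"commands": [{"translation": [26, 34, 0], "twist": 0.08}, {"translation": [26, 34, 0], "twist": 0.08}, {"translation": [26, 34, 0], "twist": 0.08}, {"translation": [26, 34, 0], "twist": 0.08}, {"translation": [26, 34, 0], "twist": 0.08}, {"translation": [26, 34, 0], "twist": 0.08}, {"translation": [26, 34, 0], "twist": 0.08}, {"translation": [26, 34, 0], "twist": 0.08}, {"translation": [26, 34, 0], "twist": 0.08}, {"translation": [26, 34, 0], "twist": 0.09}, {"translation": [0, 0, 0], "twist": 0}]}}

```text
time: 2.75
ee_pos: [0.6853, 0.1205, 0.2207]
eef_rot: [-0.697, -0.108, 0.11, 0.7]
ft_force: [-0.4, 1.2, -0.1]
width: 0.0521
```

```bash
cat >> h.py <<'E'
from scipy.spatial.transform import Rotation as R
def st():
    s=read_state();r=R.from_quat(s["eef_rot"]).as_matrix()
    print("t",round(float(s["time"]),2),"tcp",np.round(s["ee_pos"]*1000,1),"yaw",round(np.degrees(np.arctan2(r[1,0],r[0,0])),2),"q",np.round(s["joint_positions"],2),"w",round(float(s["width"])*1000,1),"F",np.round(s["ft_force"],1))
E
python3 - <<'E'
from h import *
st();c=camera("wrist");crop(c,"w1",0,0,640,400,1);print(proj(c,[.6835,.1255,.036]),proj(c,[.6325,.2888,.003]))
crop(camera("top"),"t1",240,60,200,130,4)
E
```

```text
t 2.75 tcp [685.3 120.5 220.7] yaw 17.73 q [ 0.24  0.6  -0.76  1.21  0.4   1.48 -0.16] w 52.1 F [-0.4  1.2 -0.1]
[317.54991587 179.07986302] [318.74576513   0.9627292 ]
```

View pics/w1.png

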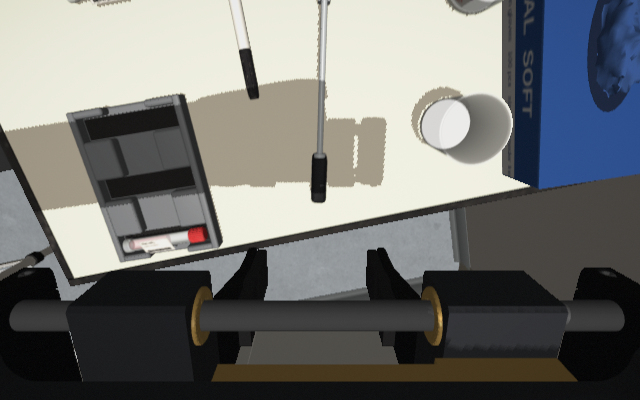

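```bash
python3 - <<'E'
from h import *
c=camera("wrist");im=c["img"]
crop(c,"w1b",290,0,70,215,3)
def S(u,v,z): return np.round(ray(c,u,v,z)*1000,1)
for v in (10,60,100,140):
    row=im[v,300:345].astype(int).sum(1); 
    print(v,[300+int(x) for x in np.where(row<560)[0]])
for v in (165,180,195):
    row=im[v,295:345].astype(int).sum(1); print(v,[295+int(x) for x in np.where(row<150)[0]])
col=im[:,319].astype(int).sum(1);print([i for i in range(140,220) if col[i]<150])
E
```

```text
10 [320, 321, 322, 327, 328]
60 [318, 319, 320, 321, 326]
100 [300, 301, 302, 303, 304, 305, 306, 307, 308, 309, 310, 311, 312, 313, 314, 315, 316, 317, 318, 319, 320, 321, 322, 323, 324, 325]
140 [300, 301, 302, 303, 304, 305, 306, 307, 308, 309, 310, 311, 312, 313, 314, 315, 316, 317, 318, 319, 320, 321, 322, 323, 324, 325, 326, 327, 328, 329, 330, 331, 332, 333, 334, 335, 336, 337, 338, 339, 340, 341, 342, 343, 344]
165 [314, 315, 316, 317, 318, 319, 320, 321, 322, 323, 324, 325, 326, 327, 328]
180 [314, 315, 316, 317, 318, 319, 320, 321, 322, 323, 324, 325, 326, 327]
195 [315, 316, 317, 318, 319, 320, 321, 322, 323, 324, 325, 326]
[153, 154, 155, 156, 157, 158, 159, 160, 161, 162, 163, 164, 165, 166, 167, 168, 169, 170, 171, 172, 173, 174, 175, 176, 177, 178, 179, 180, 181, 182, 183, 184, 185, 186, 187, 188, 189, 190, 191, 192, 193, 194, 195, 196]
```

View pics/w1b.png

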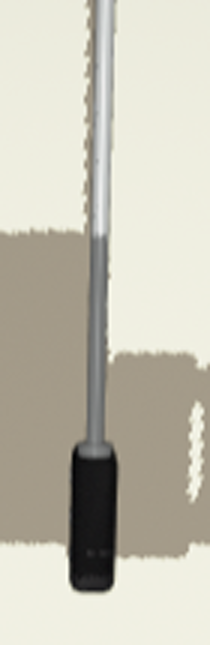

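```bash
python3 - <<'E'
from h import *
c=camera("wrist")
a=ray(c,324.8,10,.03);b=ray(c,322,140,.03);d=a-b;print(a*1000,b*1000,np.degrees(np.arctan2(d[1],d[0])))
print(ray(c,321.5,150,.036)*1000,ray(c,321,192,.036)*1000,ray(c,321,196,.0)*1000)
E
```

```text
[643.46765046 270.25345063  30.        ] [676.30314172 156.7887618   30.        ] 106.13988899375556
[678.5347994  147.68490024  36.        ] [691.22635528 105.32638397  36.        ] [695.94483362  91.53713594   0.        ]
```

Request:
{"op": "jog_arm", "data": {"commands": [{"translation": [0, 0, -40], "twist": -0.02}, {"translation": [0, 0, -40], "twist": 0}, {"translation": [0, 0, -40], "twist": 0}, {"translation": [0, 0, -40], "twist": 0}, {"translation": [0, 0, -35], "twist": 0}, {"translation": [0, 0, -20], "twist": 0}, {"translation": [0, 0, 0], "twist": 0}, {"translation": [0, 0, 0], "twist": 0}]}}

```text
time: 3.75
ee_pos: [0.6857, 0.1138, 0.0093]
eef_rot: [-0.7, -0.099, 0.098, 0.7]
ft_force: [0.1, 0.1, 0.9]
width: 0.0524
```

```bash
python3 - <<'E'
from h import *
st();c=camera("wrist");crop(c,"w2",0,0,640,400,1)
E
```

```text
t 3.75 tcp [685.7 113.8   9.3] yaw 15.98 q [ 0.23  0.76 -0.68  1.43  0.5   1.13 -0.26] w 52.4 F [0.1 0.1 0.9]
```

View pics/w2.png

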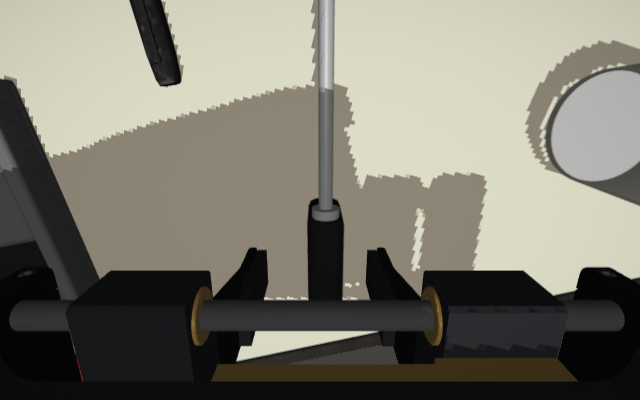

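Request:
{"op": "jog_arm", "data": {"commands": [{"translation": [0, 7, -4], "twist": 0.01}, {"translation": [0, 0, 0], "twist": 0}, {"translation": [0, 0, 0], "twist": 0}]}}

```text
time: 4.1
ee_pos: [0.6851, 0.1219, 0.0042]
eef_rot: [-0.7, -0.103, 0.102, 0.7]
ft_force: [-0.5, 0.5, 0.8]
width: 0.0522
```

Request:
{"op": "jog_arm", "data": {"commands": [{"translation": [0, 0, 0], "twist": 0}, {"translation": [0, 0, 0], "twist": 0}, {"translation": [0, 0, 0], "twist": 0}, {"translation": [0, 0, 0], "twist": 0}, {"translation": [0, 0, 0], "twist": 0}, {"translation": [0, 0, 0], "twist": 0}], "grip": 1.0, "grip_force": 35}}

```text
time: 4.7
ee_pos: [0.6849, 0.1211, 0.0036]
eef_rot: [-0.7, -0.102, 0.102, 0.7]
ft_force: [0.5, -0.5, -0.6]
width: 0.0159
```

```bash
python3 - <<'E'
from h import *
st()
E
```

```text
t 4.7 tcp [684.9 121.1   3.6] yaw 16.61 q [ 0.22  0.77 -0.68  1.43  0.51  1.12 -0.26] w 15.9 F [ 0.5 -0.5 -0.6]
```

Request:
{"op": "jog_arm", "data": {"commands": [{"translation": [0, 0, 35], "twist": 0}, {"translation": [0, 0, 40], "twist": 0}, {"translation": [0, 0, 40], "twist": 0}, {"translation": [-20, 22, 0], "twist": -0.11}, {"translation": [-20, 22, 0], "twist": -0.11}, {"translation": [-20, 22, 0], "twist": -0.11}, {"translation": [-20, 23, 0], "twist": -0.11}, {"translation": [-20, 23, 0], "twist": -0.11}, {"translation": [-20, 23, 0], "twist": -0.11}, {"translation": [-21, 23, 0], "twist": -0.11}, {"translation": [-21, 23, 0], "twist": -0.11}, {"translation": [-21, 23, 0], "twist": -0.11}, {"translation": [-21, 23, 0], "twist": -0.12}, {"translation": [0, 0, 0], "twist": 0}, {"translation": [0, 0, 0], "twist": 0}]}}

```text
time: 6.2
ee_pos: [0.4804, 0.3487, 0.1187]
eef_rot: [0.649, -0.281, 0.281, -0.649]
ft_force: [0.6, -0.1, -0.8]
width: 0.0154
```

```bash
python3 - <<'E'
from h import *
st();c=camera("wrist");crop(c,"w3",0,0,640,400,1)
crop(camera("top"),"t3",130,80,200,140,4)
E
```

```text
t 6.2 tcp [480.4 348.7 118.7] yaw -46.82 q [-0.18  0.42 -0.66  1.65  0.27  1.17 -1.72] w 15.4 F [ 0.6 -0.1 -0.8]
```

View pics/w3.png

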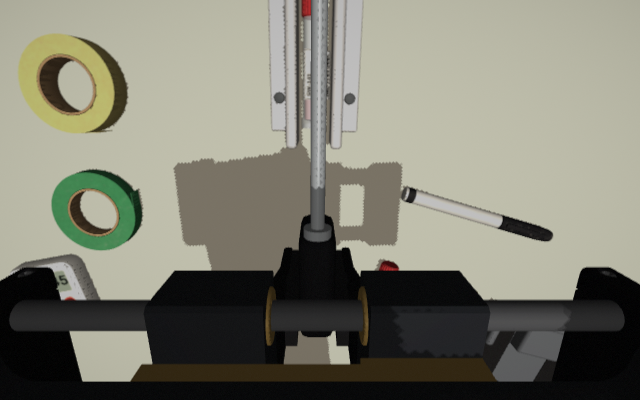

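View pics/t3.png

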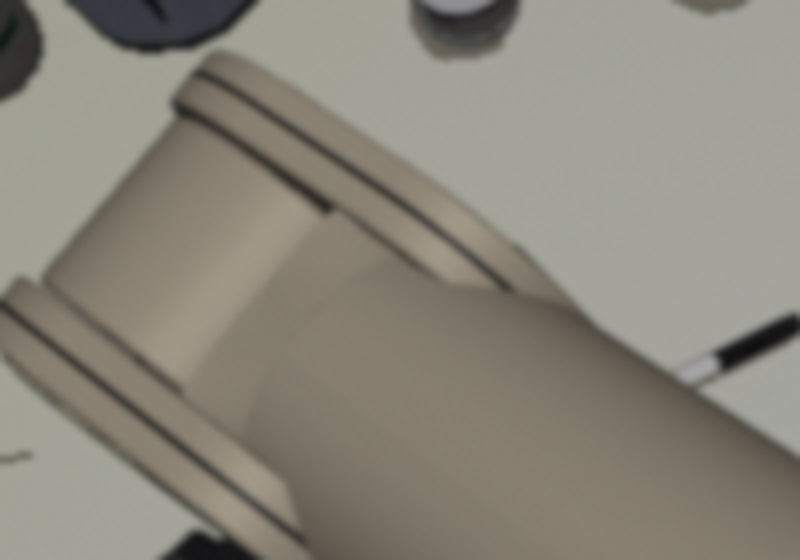

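```bash
python3 - <<'E'
from h import *
c=camera("wrist");crop(c,"w3b",255,0,120,160,5)
s=camera("scene");crop(s,"s3",0,120,320,240,2.5)
E
```

```text
(no output)
```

View pics/w3b.png

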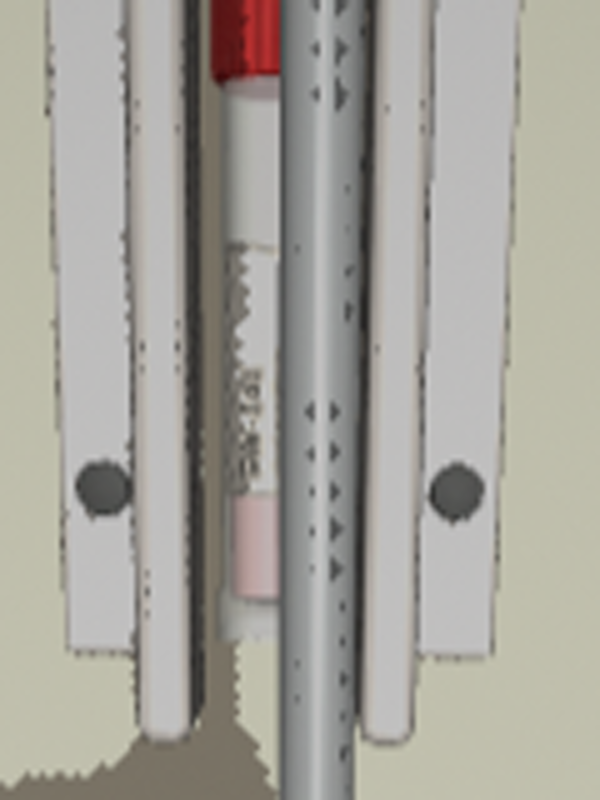

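View pics/s3.png

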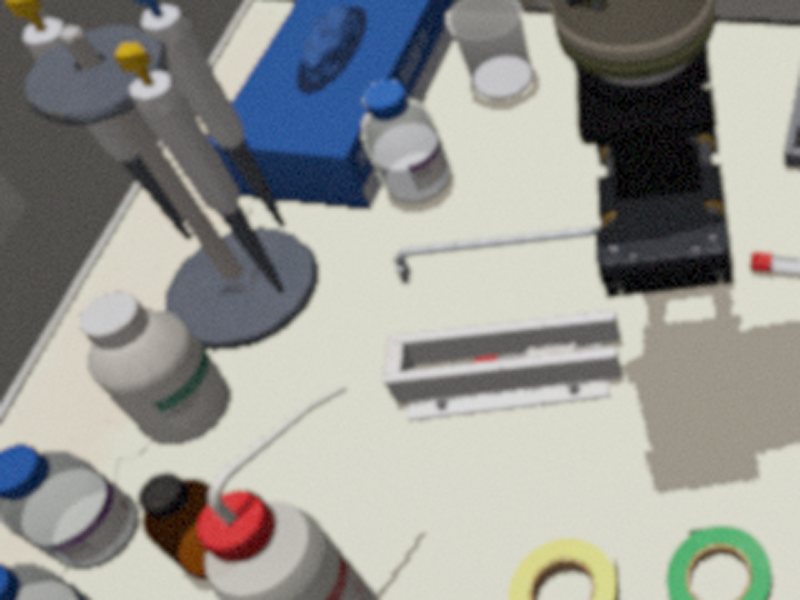

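```bash
python3 - <<'E'
from h import *
c=camera("wrist")
def B(x,y,z): return ray(c,255+(x+.5)/5-.5,(y+.5)/5-.5,z)*1000
L1,L2=B(138,700,.034),B(130,50,.034);R1,R2=B(413,700,.034),B(437,50,.034)
for a,b in((L1,L2),(R1,R2)):
    d=b-a;print(a,b,np.degrees(np.arctan2(d[1],d[0])))
print("outer width",np.linalg.norm(L1-R1),np.linalg.norm(L2-R2))
m=(B(164,738,.034)+B(387,742,.034))/2;print("mouth",m)
mf=(L2+R2)/2;d=mf-m;print("axis far",mf,np.degrees(np.arctan2(d[1],d[0])))
print("screws",B(103,489,.004),B(457,491,.004))
h1,h2=B(317,750,.145),B(321,50,.145);d=h2-h1;print("shank",h1,h2,np.degrees(np.arctan2(d[1],d[0])))
print("tube near",B(250,640,.008),"cap near",B(245,80,.015), "body L edge",B(222,150,.008),B(218,640,.008))
print("handle front", ray(c,317,226,.151)*1000)
E
```

```text
[505.6125163  402.95109128  34.        ] [566.79558162 457.77420814  34.        ] 41.861945074517955
[532.33860035 374.19303164  34.        ] [593.56118987 428.98544596  34.        ] 41.8276057268117
outer width 39.259515569096095 39.308912641654885
mouth [514.79808601 384.72885247  34.        ]
axis far [580.17838574 443.37982705  34.        ] 41.89445840126153
screws [521.63012231 427.89642695   4.        ] [558.61717034 387.67139961   4.        ]
shank [529.0454935  390.60106023 145.        ] [565.18871023 423.90225926 145.        ] 42.65647388024061
tube near [520.56561223 396.08266926   8.        ] cap near [576.71301978 447.79737173  15.        ] body L edge [568.72516451 445.3435001    8.        ] [517.16444552 399.7422725    8.        ]
handle front [506.73637483 370.40436089 151.        ]
```

Request:
{"op": "jog_arm", "data": {"commands": [{"translation": [-1, 6, -30], "twist": -0.018}, {"translation": [0, 0, -40], "twist": 0}, {"translation": [0, 0, 0], "twist": 0}, {"translation": [0, 0, 0], "twist": 0}, {"translation": [0, 0, 0], "twist": 0}]}}

```text
time: 6.95
ee_pos: [0.481, 0.3548, 0.0507]
eef_rot: [-0.645, 0.287, -0.288, 0.647]
ft_force: [-0.2, 0.0, 0.3]
width: 0.0156
```

```bash
python3 - <<'E'
from h import *
st();c=camera("wrist");crop(c,"w4",225,0,180,200,4)
s=camera("scene");crop(s,"s4",130,190,130,110,6)
E
```

```text
t 6.95 tcp [481.  354.8  50.7] yaw -48.04 q [-0.21  0.5  -0.63  1.69  0.33  1.05 -1.79] w 15.6 F [-0.2  0.   0.3]
```

View pics/w4.png

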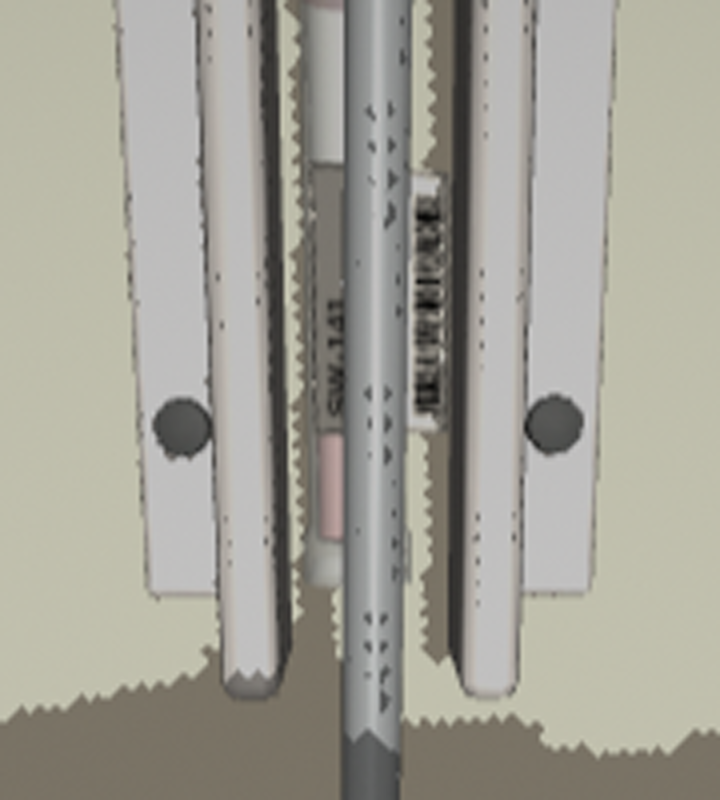

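View pics/s4.png

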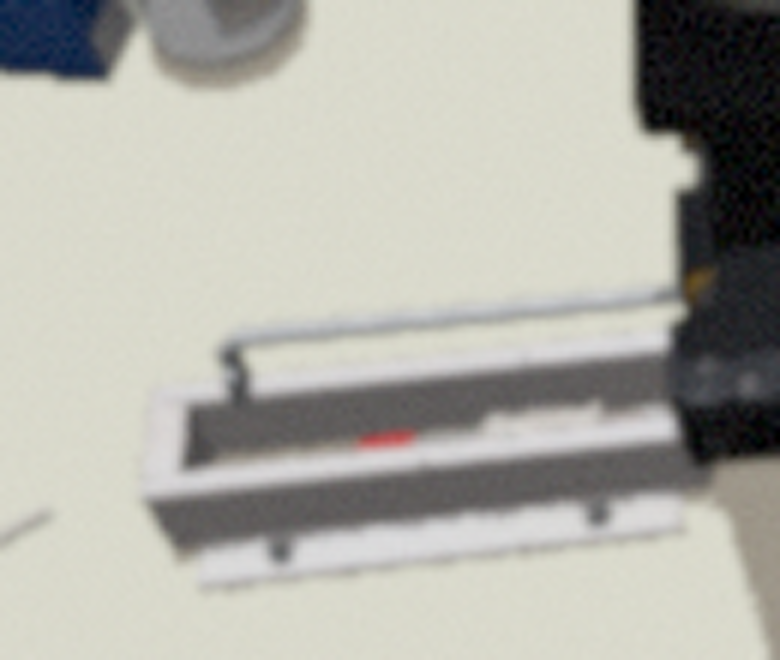

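```bash
python3 - <<'E'
from h import *
c=camera("wrist");s=camera("scene")
def B(x,y,z): return ray(c,225+(x+.5)/4-.5,(y+.5)/4-.5,z)*1000
def S(x,y,z): return ray(s,130+(x+.5)/6-.5,190+(y+.5)/6-.5,z)*1000
L1,L2=B(225,650,.034),B(203,50,.034);R1,R2=B(517,650,.034),B(533,50,.034)
m=(L1+R1)/2;f=(L2+R2)/2;d=(f-m)[:2];a=np.arctan2(d[1],d[0]);print("axis",np.degrees(a),m,"w",np.linalg.norm(L1-R1),np.linalg.norm(L2-R2))
e=np.array([np.cos(a),np.sin(a)]);n=np.array([-e[1],e[0]])
mo=(B(250,697,.034)+B(490,697,.034))/2
O=m[:2]+e*np.dot(mo[:2]-m[:2],e);print("mouth",O)
for p in (B(373,690,.077),B(379,30,.077)):
    print("shank along/perp",np.dot(p[:2]-O,e),np.dot(p[:2]-O,n))
t=read_state()["ee_pos"][:2]*1000;print("tcp",np.dot(t-O,e),np.dot(t-O,n))
print("tube near",np.dot(B(355,585,.008)[:2]-O,e))
# scene: guide corners near back
bl,br=S(148,495,.034),S(155,390,.034);bi=S(190,405,.034);bj=S(185,468,.034)
hk=S(240,400,.050);print("scene back",bl,br,"inner back",bi,bj,"hook",hk)
bm=(bi+bj)/2
print("hook rel inner back (scene)",np.dot(hk[:2]-bm[:2],e),np.dot(hk[:2]-bm[:2],n))
print("cap end scene",np.dot(S(360,440,.012)[:2]-bm[:2],e))
E
```

```text
axis 42.2590796264985 [519.41049762 389.09623589  34.        ] w 38.60987518988428 38.4802121489185
mouth [514.73291182 384.84606306]
shank along/perp 9.822131085410758 -0.07612704602356878
shank along/perp 69.0157874311491 -0.8738897969186951
tcp -45.64076085149491 0.528169072137779
tube near 11.507774037642676
scene back [621.20343826 507.1585082   34.        ] [647.33184475 480.92903626  34.        ] inner back [634.56544525 478.60920062  34.        ] [619.18896345 494.63394916  34.        ] hook [612.2596651 473.5446513  50.       ]
hook rel inner back (scene) -19.61263310612515 0.1516803065436204
cap end scene -45.26831319133513
```

Request:
{"op": "jog_arm", "data": {"commands": [{"translation": [0, 0, -15], "twist": 0}, {"translation": [0, 0, -15], "twist": 0}, {"translation": [0, 0, -14], "twist": 0}, {"translation": [0, 0, 0], "twist": 0}, {"translation": [0, 0, 0], "twist": 0}]}}

```text
time: 7.65
ee_pos: [0.4792, 0.3538, 0.0032]
eef_rot: [0.647, -0.288, 0.287, -0.645]
ft_force: [0.6, -0.9, -0.6]
width: 0.0156
```

```bash
python3 - <<'E'
from h import *
st()
s=camera("scene");crop(s,"s5",130,190,130,110,6)
E
```

```text
t 7.65 tcp [479.2 353.8   3.2] yaw -48.0 q [-0.23  0.56 -0.6   1.72  0.37  0.98 -1.82] w 15.6 F [ 0.6 -0.9 -0.6]
```

View pics/s5.png

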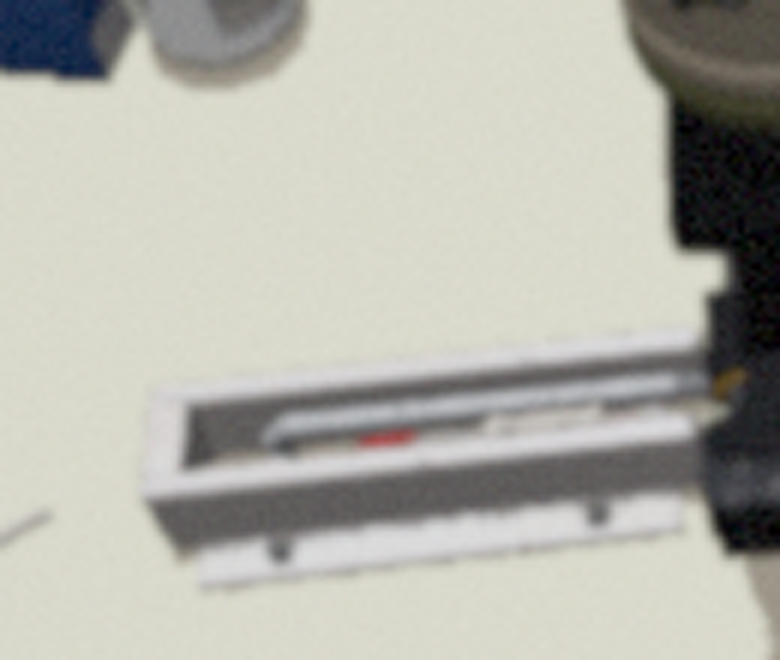

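Request:
{"op": "jog_arm", "data": {"commands": [{"translation": [-3, -2.7, 1], "twist": 0}, {"translation": [-6, -5.4, 0], "twist": 0}, {"translation": [-6, -5.4, 0], "twist": 0}, {"translation": [-6, -5.4, 0], "twist": 0}, {"translation": [-6, -5.4, 0], "twist": 0}, {"translation": [-6, -5.4, 0], "twist": 0}, {"translation": [-6, -5.4, 0], "twist": 0}, {"translation": [-6, -5.4, 0], "twist": 0}, {"translation": [-6, -5.4, 0], "twist": 0}, {"translation": [-6, -5.4, 0], "twist": 0}, {"translation": [0, 0, 0], "twist": 0}]}}

```text
time: 8.8
ee_pos: [0.4222, 0.302, 0.0055]
eef_rot: [0.646, -0.288, 0.288, -0.646]
ft_force: [-0.2, 0.2, -0.6]
width: 0.0157
```

```bash
python3 - <<'E'
from h import *
st()
s=camera("scene");crop(s,"s6",130,190,160,110,5)
c=camera("wrist");crop(c,"w6",0,0,640,400,1)
E
```

```text
t 8.8 tcp [422.2 302.    5.5] yaw -48.01 q [-0.15  0.42 -0.64  1.92  0.32  0.9  -1.79] w 15.7 F [-0.2  0.2 -0.6]
```

View pics/s6.png

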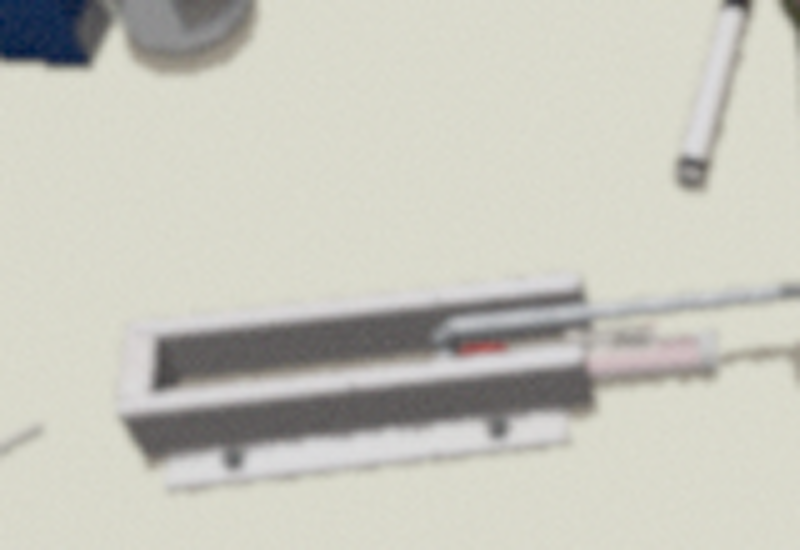

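View pics/w6.png

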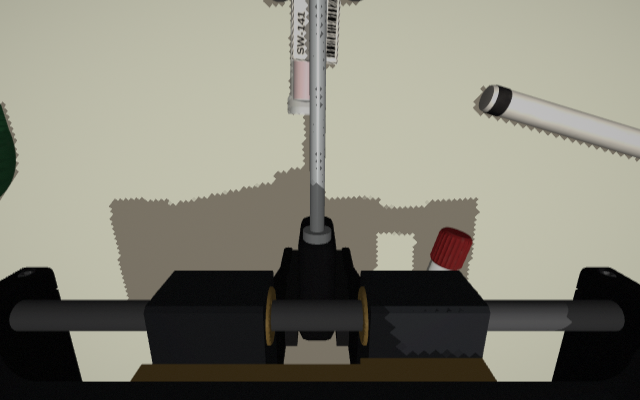

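Request:
{"op": "jog_arm", "data": {"commands": [{"translation": [-6, -5.4, 0], "twist": 0}, {"translation": [-6, -5.4, 0], "twist": 0}, {"translation": [-6, -5.4, 0], "twist": 0}, {"translation": [-6, -5.4, 0], "twist": 0}, {"translation": [-6, -5.4, 0], "twist": 0}, {"translation": [-6, -5.4, 0], "twist": 0}, {"translation": [-6, -5.4, 0], "twist": 0}, {"translation": [-6, -5.4, 0], "twist": 0}, {"translation": [0, 0, 0], "twist": 0}]}}

```text
time: 9.8
ee_pos: [0.3741, 0.2587, 0.0055]
eef_rot: [0.646, -0.288, 0.288, -0.646]
ft_force: [-0.5, 0.4, -0.7]
width: 0.016
```

```bash
python3 - <<'E'
from h import *
st()
s=camera("scene");crop(s,"s7",130,190,260,130,3)
E
```

```text
t 9.8 tcp [374.1 258.7   5.5] yaw -48.02 q [-0.08  0.3  -0.68  2.08  0.25  0.84 -1.74] w 16.0 F [-0.5  0.4 -0.7]
```

View pics/s7.png

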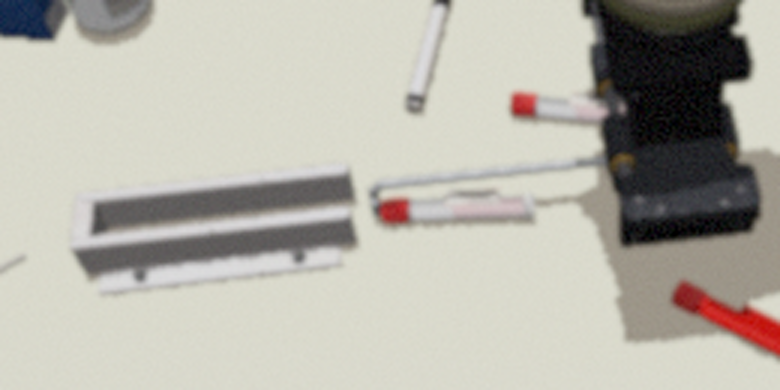

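Request:
{"op": "jog_arm", "data": {"commands": [{"translation": [0, 0, 20], "twist": 0}, {"translation": [0, 0, 40], "twist": 0}, {"translation": [0, 0, 40], "twist": 0}, {"translation": [26, -13, 0], "twist": 0.1}, {"translation": [26, -13, 0], "twist": 0.1}, {"translation": [26, -13, 0], "twist": 0.1}, {"translation": [26, -13, 0], "twist": 0.1}, {"translation": [26, -13, 0], "twist": 0.1}, {"translation": [26, -13, 0], "twist": 0.1}, {"translation": [27, -13, 0], "twist": 0.1}, {"translation": [27, -13, 0], "twist": 0.1}, {"translation": [27, -13, 0], "twist": 0.1}, {"translation": [27, -12, 0], "twist": 0.11}, {"translation": [27, -12, 0], "twist": 0.118}, {"translation": [0, 0, 0], "twist": 0}, {"translation": [0, 0, 0], "twist": 0}]}}

```text
time: 11.45
ee_pos: [0.6661, 0.1186, 0.1048]
eef_rot: [-0.699, -0.101, 0.102, 0.7]
ft_force: [-0.7, 0.1, -1.5]
width: 0.016
```

```bash
python3 - <<'E'
from h import *
st()
c=camera("wrist");crop(c,"w8",0,0,640,400,1)
E
```

```text
t 11.45 tcp [666.1 118.6 104.8] yaw 16.52 q [ 0.22  0.62 -0.67  1.42  0.39  1.24 -0.2 ] w 16.0 F [-0.7  0.1 -1.5]
```

View pics/w8.png

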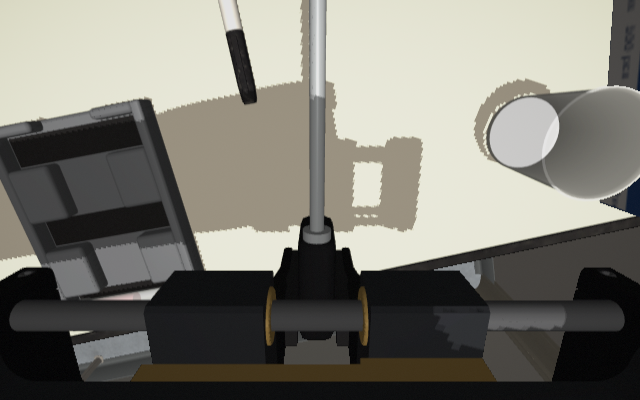

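Clear spot below; lower the pick, set it down and release.

Request:
{"op": "jog_arm", "data": {"commands": [{"translation": [0, 0, -35], "twist": 0}, {"translation": [0, 0, -35], "twist": 0}, {"translation": [0, 0, -20], "twist": 0}, {"translation": [0, 0, -6], "twist": 0}, {"translation": [0, 0, 0], "twist": 0}, {"translation": [0, 0, 0], "twist": 0}]}}

```text
time: 12.1
ee_pos: [0.6665, 0.1194, 0.0112]
eef_rot: [-0.7, -0.103, 0.102, 0.7]
ft_force: [0.3, -0.1, -0.6]
width: 0.016
```

```bash
python3 - <<'E'
from h import *
st()
E
```

```text
t 12.1 tcp [666.5 119.4  11.2] yaw 16.63 q [ 0.2   0.71 -0.63  1.48  0.45  1.09 -0.24] w 16.0 F [ 0.3 -0.1 -0.6]
```

Request:
{"op": "jog_arm", "data": {"commands": [{"translation": [0, 0, -5], "twist": 0}, {"translation": [0, 0, -2], "twist": 0}, {"translation": [0, 0, 0], "twist": 0}, {"translation": [0, 0, 0], "twist": 0}]}}

```text
time: 12.5
ee_pos: [0.666, 0.1186, 0.0028]
eef_rot: [-0.7, -0.102, 0.102, 0.7]
ft_force: [-0.7, -0.3, 0.1]
width: 0.0158
```

Request:
{"op": "jog_arm", "data": {"commands": [{"translation": [0, 0, 0], "twist": 0}, {"translation": [0, 0, 0], "twist": 0}, {"translation": [0, 0, 0], "twist": 0}, {"translation": [0, 0, 0], "twist": 0}, {"translation": [0, 0, 0], "twist": 0}, {"translation": [0, 0, 30], "twist": 0}, {"translation": [0, 0, 40], "twist": 0}, {"translation": [0, 0, 40], "twist": 0}, {"translation": [0, 0, 40], "twist": 0}, {"translation": [0, 0, 40], "twist": 0}], "grip": 0.5}}

```text
time: 13.5
ee_pos: [0.6657, 0.1186, 0.1944]
eef_rot: [-0.7, -0.102, 0.102, 0.7]
ft_force: [1.2, 0.4, 0.1]
width: 0.0434
```

```bash
python3 - <<'E'
from h import *
st()
c=camera("wrist");crop(c,"w9",0,0,640,400,1)
E
```

```text
t 13.5 tcp [665.7 118.6 194.4] yaw 16.62 q [ 0.23  0.55 -0.7   1.32  0.35  1.39 -0.17] w 43.4 F [1.2 0.4 0.1]
```

View pics/w9.png

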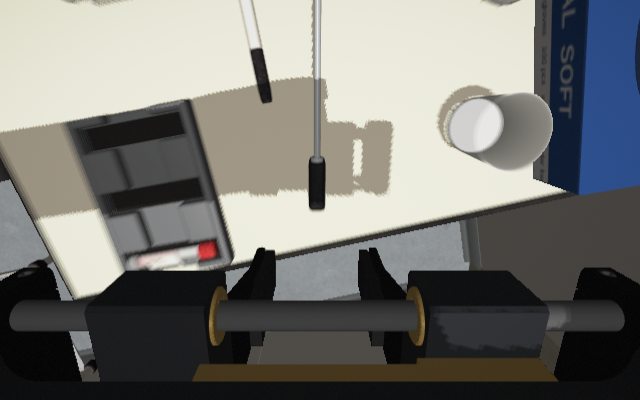

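Request:
{"op": "jog_arm", "data": {"commands": [{"translation": [-20, 22, 0], "twist": -0.11}, {"translation": [-20, 22, 0], "twist": -0.11}, {"translation": [-20, 22, 0], "twist": -0.11}, {"translation": [-20, 22, 0], "twist": -0.11}, {"translation": [-20, 22, 0], "twist": -0.11}, {"translation": [-20, 22, 0], "twist": -0.11}, {"translation": [-20, 23, 0], "twist": -0.11}, {"translation": [-20, 23, 0], "twist": -0.11}, {"translation": [-19, 23, 0], "twist": -0.12}, {"translation": [-19, 23, 0], "twist": -0.128}, {"translation": [0, 0, 0], "twist": 0}, {"translation": [0, 0, 0], "twist": 0}]}}

```text
time: 14.75
ee_pos: [0.4676, 0.343, 0.1926]
eef_rot: [0.646, -0.287, 0.287, -0.646]
ft_force: [1.0, -0.5, -0.0]
width: 0.0438
```

```bash
python3 - <<'E'
from h import *
st()
c=camera("wrist");crop(c,"w10",0,0,640,400,1);crop(c,"w10b",260,90,130,110,6)
E
```

```text
t 14.75 tcp [467.6 343.  192.6] yaw -47.85 q [-0.17  0.32 -0.66  1.6   0.2   1.29 -1.7 ] w 43.8 F [ 1.  -0.5 -0. ]
```

View pics/w10.png

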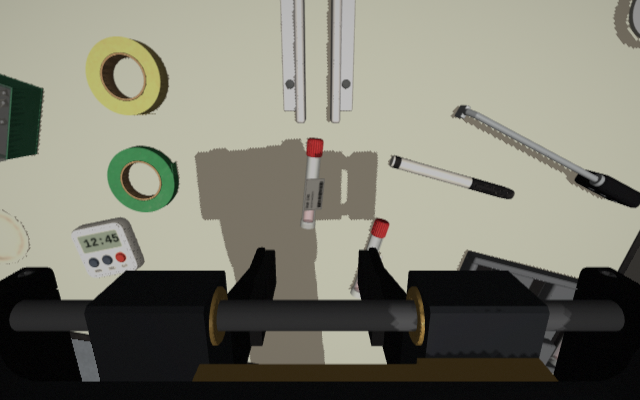

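View pics/w10b.png

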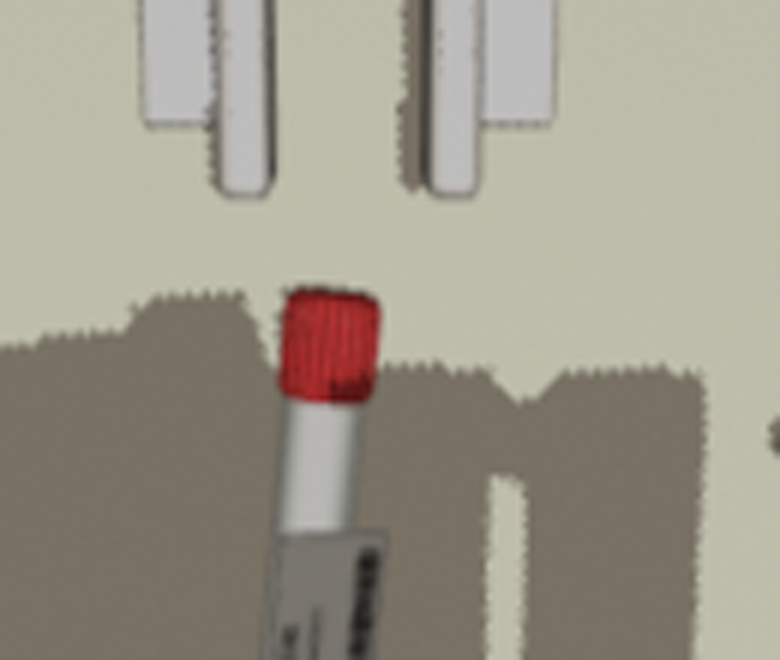

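```bash
python3 - <<'E'
from h import *
c=camera("wrist");crop(c,"w10c",280,180,120,120,6)
a=ray(c,315.3,138.5,.008)*1000;b=ray(c,308,228,.008)*1000;d=a-b
print(a,b,(a+b)/2,np.linalg.norm(d),np.degrees(np.arctan2(d[1],d[0])))
E
```

```text
[501.06978838 373.32689934   8.        ] [424.3606546  315.03664958   8.        ] [462.71522149 344.18177446   8.        ] 96.3433673005671 37.23071852890721
```

View pics/w10c.png

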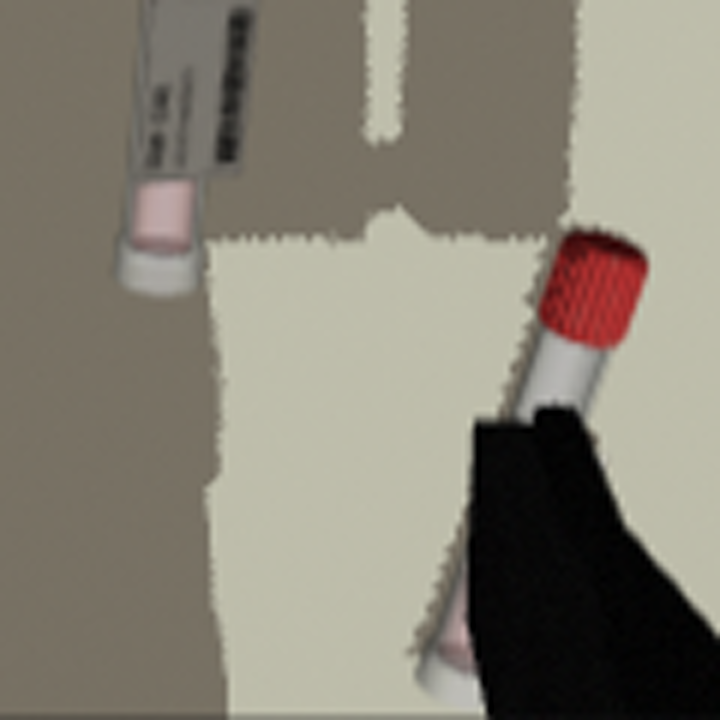

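Request:
{"op": "jog_arm", "data": {"commands": [{"translation": [-5, 2, -20], "twist": -0.093}, {"translation": [0, 0, -30], "twist": 0}, {"translation": [0, 0, -30], "twist": 0}, {"translation": [0, 0, -30], "twist": 0}, {"translation": [0, 0, -30], "twist": 0}, {"translation": [0, 0, 0], "twist": 0}, {"translation": [0, 0, 0], "twist": 0}]}}

```text
time: 15.55
ee_pos: [0.4635, 0.3441, 0.053]
eef_rot: [0.632, -0.318, 0.318, -0.632]
ft_force: [0.0, -0.6, 0.6]
width: 0.0437
```

```bash
python3 - <<'E'
from h import *
st()
c=camera("wrist");crop(c,"w11",0,0,640,400,1);print(proj(c,[.4622,.345,.008]))
s=camera("scene");crop(s,"s11",200,180,200,130,4)
E
```

```text
t 15.55 tcp [463.5 344.1  53. ] yaw -53.38 q [-0.22  0.46 -0.61  1.75  0.3   1.04 -1.87] w 43.7 F [ 0.  -0.6  0.6]
[314.51441164 233.23452292]
```

View pics/w11.png

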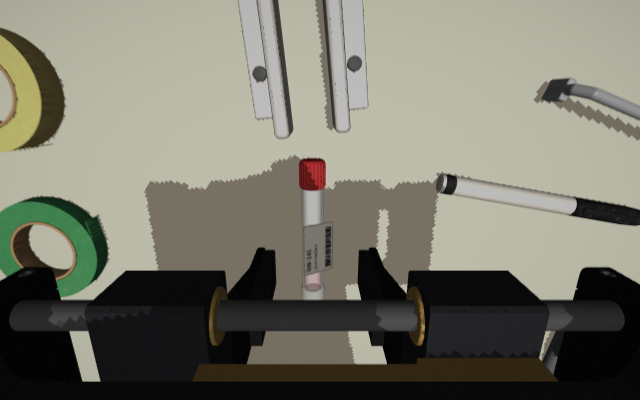

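View pics/s11.png

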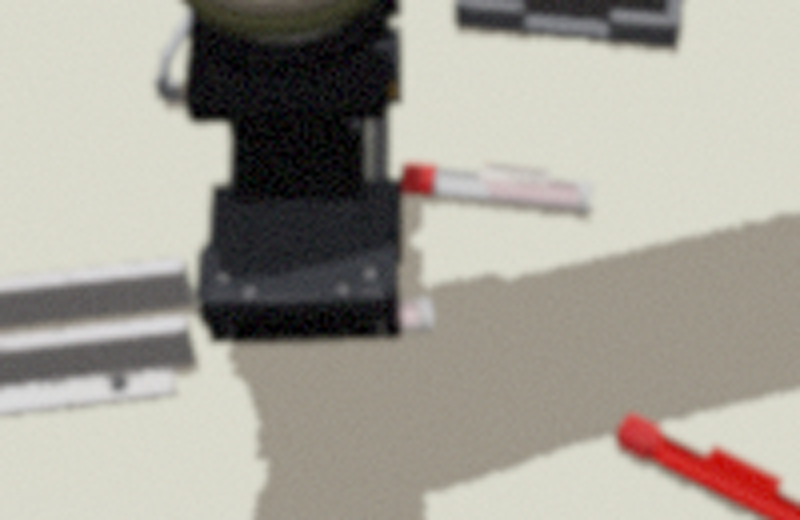

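```bash
python3 - <<'E'
from h import *
c=camera("wrist")
a=ray(c,313,160,.008)*1000;b=ray(c,312.5,300,.008)*1000;d=a-b
a2=ray(c,312.7,189,.008)*1000
print(a,b,(a+b)/2,np.linalg.norm(d),np.degrees(np.arctan2(d[1],d[0])),a-47*d/np.linalg.norm(d))
E
```

```text
[500.85882115 375.31658451   8.        ] [421.04048113 316.87501337   8.        ] [460.94965114 346.09579894   8.        ] 98.92615751590179 36.21092588604561 [462.9369805  347.55088621   8.        ]
```

Request:
{"op": "jog_arm", "data": {"commands": [{"translation": [-1, 0, -25], "twist": 0}, {"translation": [0, 0, -20], "twist": 0}, {"translation": [0, 0, -4], "twist": 0}, {"translation": [0, 0, 0], "twist": 0}]}}

```text
time: 16.1
ee_pos: [0.4622, 0.3448, 0.0042]
eef_rot: [-0.632, 0.317, -0.317, 0.632]
ft_force: [-0.1, 0.5, 0.3]
width: 0.044
```

Request:
{"op": "jog_arm", "data": {"commands": [{"translation": [0, 0, 0], "twist": 0}, {"translation": [0, 0, 0], "twist": 0}, {"translation": [0, 0, 0], "twist": 0}, {"translation": [0, 0, 0], "twist": 0}, {"translation": [0, 0, 0], "twist": 0}], "grip": 1.0, "grip_force": 12}}

```text
time: 16.6
ee_pos: [0.4621, 0.3448, 0.0039]
eef_rot: [-0.632, 0.317, -0.318, 0.632]
ft_force: [-0.5, -0.6, 3.0]
width: 0.0159
```

```bash
python3 - <<'E'
from h import *
st()
E
```

```text
t 16.6 tcp [462.1 344.8   3.9] yaw -53.34 q [-0.24  0.52 -0.58  1.78  0.34  0.95 -1.9 ] w 15.9 F [-0.5 -0.6  3. ]
```

Request:
{"op": "jog_arm", "data": {"commands": [{"translation": [0, 0, 25], "twist": 0}, {"translation": [0, 0, 40], "twist": 0}, {"translation": [0, 0, 40], "twist": 0}, {"translation": [0, -25, 20], "twist": 0}, {"translation": [2, -30, 0], "twist": -0.025}, {"translation": [3, -35, 0], "twist": -0.025}, {"translation": [3, -35, 0], "twist": -0.03}, {"translation": [3, -35, 0], "twist": -0.03}, {"translation": [3, -35, 0], "twist": -0.03}, {"translation": [2, -30, 0], "twist": -0.03}, {"translation": [0, 0, 0], "twist": 0}, {"translation": [0, 0, 0], "twist": 0}]}}

```text
time: 17.8
ee_pos: [0.4779, 0.1194, 0.1287]
eef_rot: [-0.602, 0.37, -0.37, 0.602]
ft_force: [0.2, 0.5, 0.9]
width: 0.0158
```

```bash
python3 - <<'E'
from h import *
st()
c=camera("wrist");crop(c,"w12",0,0,640,400,1)
s=camera("scene");crop(s,"s12",220,120,200,130,4)
E
```

```text
t 17.8 tcp [477.9 119.4 128.7] yaw -63.14 q [ 0.16  0.16 -0.53  1.9   0.09  1.11 -1.51] w 15.8 F [0.2 0.5 0.9]
```

View pics/w12.png

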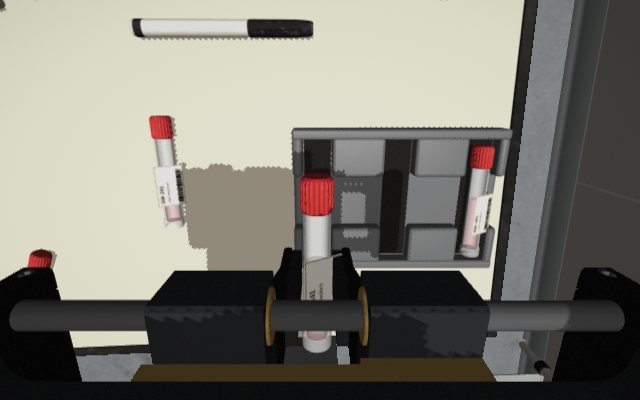

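View pics/s12.png

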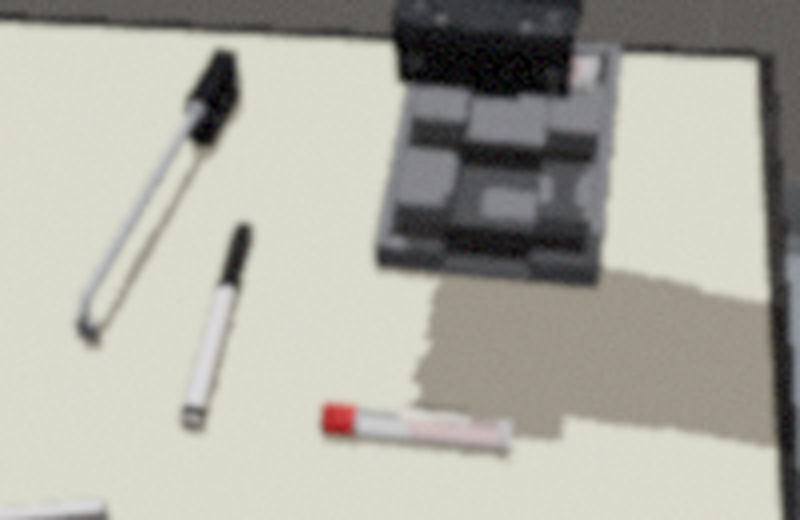

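```bash
python3 - <<'E'
from h import *
c=camera("wrist");crop(c,"w12b",285,115,235,160,3.4)
E
```

```text
(no output)
```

View pics/w12b.png

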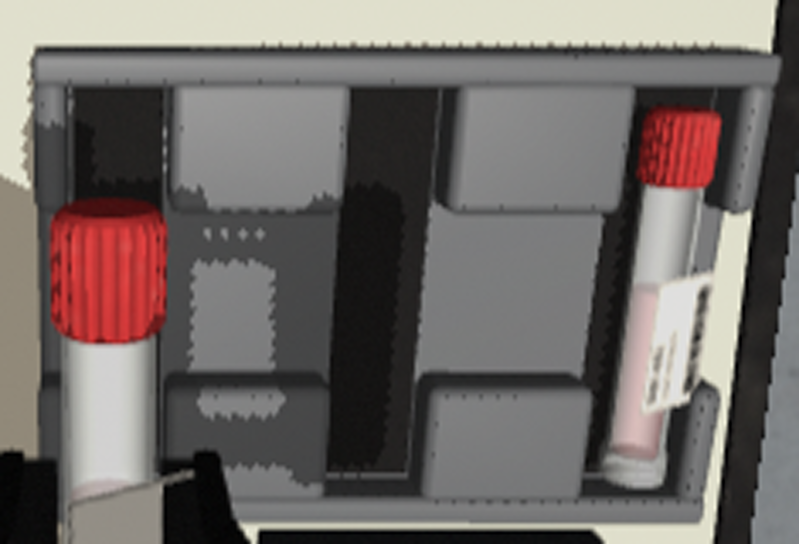

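```bash
python3 - <<'E'
from h import *
c=camera("wrist")
def B(x,y,z=.021): return ray(c,285+(x+.5)/3.4-.5,115+(y+.5)/3.4-.5,z)[:2]*1000
FL,FR,NR=B(36,50),B(778,55),B(703,520)
cen=(FL+NR)/2;print("corners",FL,FR,NR,"len",np.linalg.norm(FL-FR),np.linalg.norm(FR-NR),"cen",cen)
d=FL-FR;print("ang y",np.degrees(np.arctan2(d[1],d[0]))-90);d=FR-NR;print("ang x",np.degrees(np.arctan2(d[1],d[0])))
NL=B(40,520)
far=[B(349,90),B(338,205),B(458,90),B(445,205)]
near=[B(327,390),B(325,490),B(428,390),B(422,490)]
print("w far",np.linalg.norm(far[0]-far[2]),"near",np.linalg.norm(near[0]-near[2]))
f=np.mean(far,0);n=np.mean(near,0);d=f-n;print("b axis",f,n,(f+n)/2,np.degrees(np.arctan2(d[1],d[0])))
fa=[B(70,90),B(172,90)];print("a far",np.mean(fa,0),np.linalg.norm(fa[0]-fa[1]))
# near/far inner rim along b
fi,ni=B(395,88),B(370,497);print("inner ends",fi,ni,np.linalg.norm(fi-ni),(fi+ni)/2)
t=ray(c,317,176,.1328)[:2]*1000;u=ray(c,316.5,349,.1328)[:2]*1000;d=t-u
print("tube",t,u,(t+u)/2,np.linalg.norm(d),np.degrees(np.arctan2(d[1],d[0])))
# tube3
t=ray(c,285+683/3.4,115+112/3.4,.016)[:2]*1000;u=ray(c,285+633/3.4,115+478/3.4,.016)[:2]*1000;d=t-u
print("tube3",(t+u)/2,np.linalg.norm(d),np.degrees(np.arctan2(d[1],d[0])))
E
```

```text
corners [524.28849014 163.29150588] [600.08967013  12.0706271 ] [495.60975593 -42.68616679] len 169.15547010341373 117.95914101669165 cen [509.94912304  60.30266955]
ang y 26.622837466267498
ang x 27.65854779146432
w far 25.077599969098365 near 25.201991272602815
b axis [542.39767988  78.24692002] [476.28209118  44.44994237] [509.33988553  61.3484312 ] 27.07521722633683
a far [525.06954207 141.93611923] 23.46384684360293
inner ends [554.07586467  86.00886482] [462.11714235  37.56982193] 103.93626646699468 [508.09650351  61.78934337]
tube [521.03301495 142.93996373] [432.62278426  98.15144183] [476.82789961 120.54570278] 99.10792392338676 26.86672147878772
tube3 [538.08318969  -1.282084  ] 94.8703698674373 27.80874071961837
```

Request:
{"op": "jog_arm", "data": {"commands": [{"translation": [2, -0.5, -30], "twist": 0.002}, {"translation": [0, 0, -35], "twist": 0}, {"translation": [0, 0, -28], "twist": 0}, {"translation": [0, 0, 0], "twist": 0}, {"translation": [0, 0, 0], "twist": 0}]}}

```text
time: 18.5
ee_pos: [0.4798, 0.12, 0.036]
eef_rot: [-0.603, 0.369, -0.369, 0.603]
ft_force: [-0.2, 0.0, 0.0]
width: 0.0159
```

```bash
python3 - <<'E'
from h import *
st()
c=camera("wrist");crop(c,"w13",240,60,260,200,3)
s=camera("scene");crop(s,"s13",280,120,130,90,6)
E
```

```text
t 18.5 tcp [479.8 120.   36. ] yaw -62.9 q [ 0.12  0.29 -0.51  1.97  0.18  0.92 -1.58] w 15.9 F [-0.2  0.   0. ]
```

View pics/w13.png

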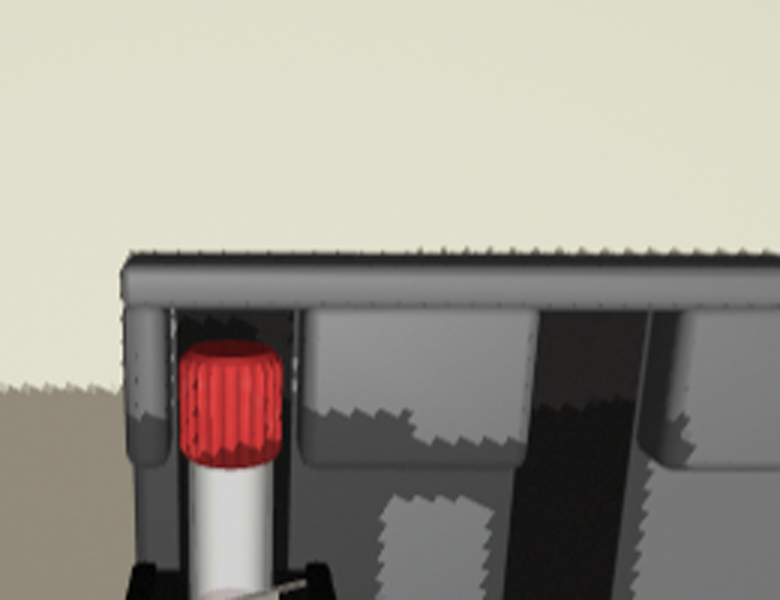

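View pics/s13.png

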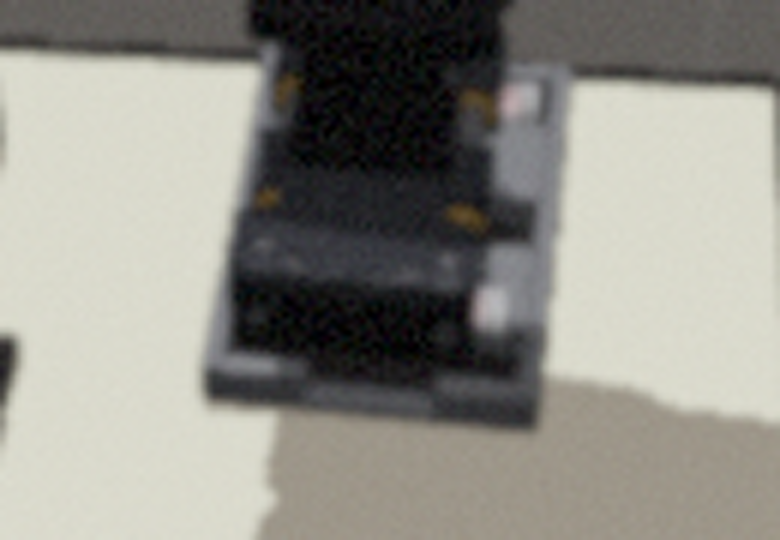

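Request:
{"op": "jog_arm", "data": {"commands": [{"translation": [0.4, -0.7, -8], "twist": 0}, {"translation": [0, 0, -8], "twist": 0}, {"translation": [0, 0, -7], "twist": 0}, {"translation": [0, 0, 0], "twist": 0}, {"translation": [0, 0, 0], "twist": 0}]}}

```text
time: 19.1
ee_pos: [0.48, 0.1185, 0.0123]
eef_rot: [0.603, -0.369, 0.369, -0.603]
ft_force: [-0.3, -0.9, -0.3]
width: 0.0158
```

```bash
python3 - <<'E'
from h import *
st()
c=camera("wrist");crop(c,"w14",240,60,260,200,3)
E
```

```text
t 19.1 tcp [480.  118.5  12.3] yaw -62.96 q [ 0.11  0.33 -0.5   1.99  0.2   0.87 -1.59] w 15.8 F [-0.3 -0.9 -0.3]
```

View pics/w14.png

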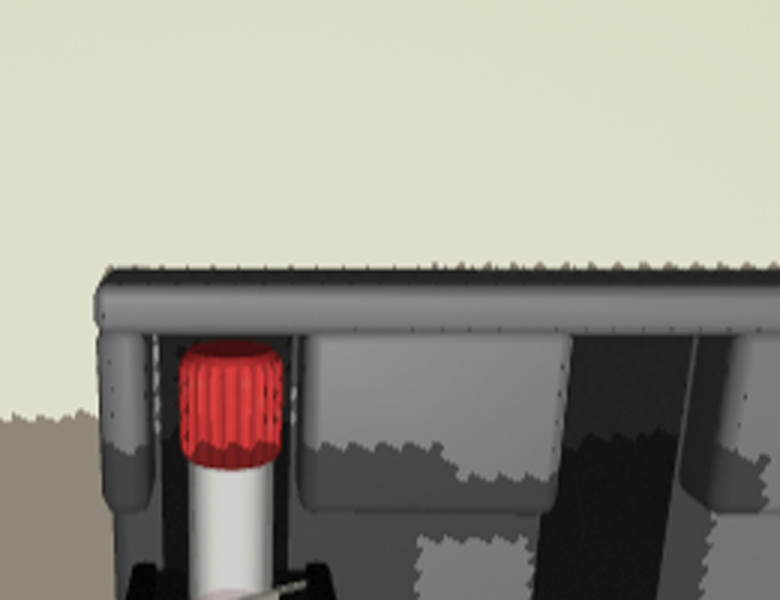

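Request:
{"op": "jog_arm", "data": {"commands": [{"translation": [0, 0, 0], "twist": 0}, {"translation": [0, 0, 0], "twist": 0}, {"translation": [0, 0, 0], "twist": 0}, {"translation": [0, 0, 0], "twist": 0}, {"translation": [0, 0, 25], "twist": 0}, {"translation": [0, 0, 35], "twist": 0}, {"translation": [0, 0, 40], "twist": 0}, {"translation": [0, 0, 40], "twist": 0}], "grip": 0.65}}

```text
time: 19.95
ee_pos: [0.4799, 0.1185, 0.154]
eef_rot: [0.603, -0.369, 0.369, -0.603]
ft_force: [-0.1, -0.6, 0.1]
width: 0.0306
```

```bash
python3 - <<'E'
from h import *
st()
c=camera("wrist");crop(c,"w15",0,0,640,400,1)
E
```

```text
t 19.95 tcp [479.9 118.5 154. ] yaw -62.95 q [ 0.17  0.14 -0.54  1.86  0.08  1.16 -1.49] w 30.6 F [-0.1 -0.6  0.1]
```

View pics/w15.png

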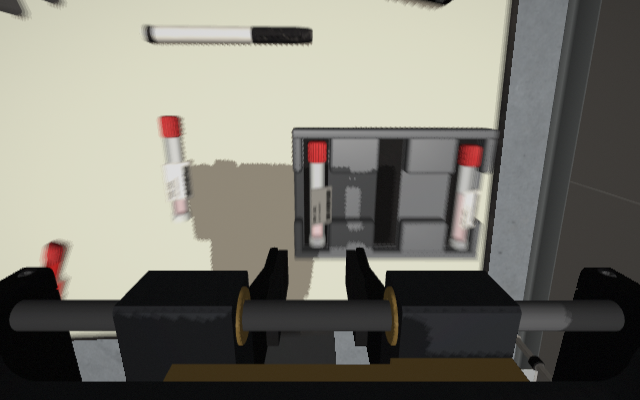

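Request:
{"op": "jog_arm", "data": {"commands": [{"translation": [-9, 30, 0], "twist": -0.02}, {"translation": [-10, 31, 0], "twist": 0}, {"translation": [-10, 31, 0], "twist": 0}, {"translation": [-9, 31, 0], "twist": 0}, {"translation": [0, 0, 0], "twist": 0}, {"translation": [0, 0, 0], "twist": 0}, {"translation": [0, 0, 0], "twist": 0}], "grip": 0.5}}

```text
time: 20.7
ee_pos: [0.4427, 0.2403, 0.1523]
eef_rot: [0.599, -0.376, 0.376, -0.599]
ft_force: [0.1, -0.0, -0.1]
width: 0.0435
```

```bash
python3 - <<'E'
from h import *
st()
c=camera("wrist");crop(c,"w16",240,90,240,180,3.3)
E
```

```text
t 20.7 tcp [442.7 240.3 152.3] yaw -64.19 q [-0.    0.17 -0.63  1.84  0.11  1.17 -1.8 ] w 43.5 F [ 0.1 -0.  -0.1]
```

View pics/w16.png

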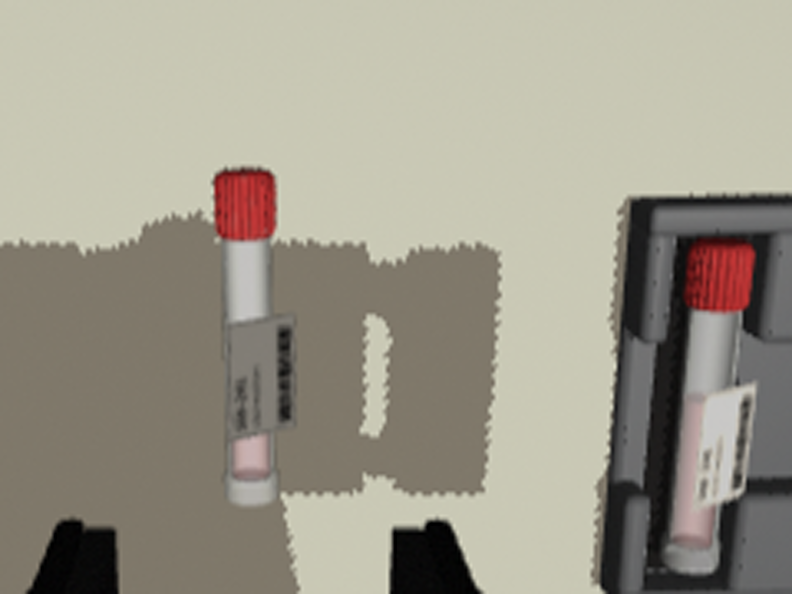

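```bash
python3 - <<'E'
from h import *
c=camera("wrist")
def B(x,y,z): return ray(c,240+(x+.5)/3.3-.5,90+(y+.5)/3.3-.5,z)[:2]*1000
a,b=B(244,172,.008),B(252,500,.008);d=a-b
print(a,b,(a+b)/2,np.linalg.norm(d),np.degrees(np.arctan2(d[1],d[0])))
E
```

```text
[483.80378954 262.72640955] [398.43088935 219.21584777] [441.11733944 240.97112866] 95.82119324383724 27.00580532131168
```

Request:
{"op": "jog_arm", "data": {"commands": [{"translation": [-1, 1, -30], "twist": 0.015}, {"translation": [0, 0, -35], "twist": 0}, {"translation": [0, 0, -35], "twist": 0}, {"translation": [0, 0, -30], "twist": 0}, {"translation": [0, 0, -18], "twist": 0}, {"translation": [0, 0, 0], "twist": 0}, {"translation": [0, 0, 0], "twist": 0}]}}

```text
time: 21.5
ee_pos: [0.4416, 0.2421, 0.005]
eef_rot: [0.602, -0.371, 0.371, -0.602]
ft_force: [-0.1, 0.0, 1.3]
width: 0.0438
```

Request:
{"op": "jog_arm", "data": {"commands": [{"translation": [0, 0, 0], "twist": 0}, {"translation": [0, 0, 0], "twist": 0}, {"translation": [0, 0, 0], "twist": 0}, {"translation": [0, 0, 0], "twist": 0}, {"translation": [0, 0, 0], "twist": 0}], "grip": 1.0, "grip_force": 12}}

```text
time: 22.0
ee_pos: [0.4415, 0.2424, 0.0049]
eef_rot: [-0.602, 0.371, -0.371, 0.602]
ft_force: [-0.8, -1.1, 1.3]
width: 0.0157
```

```bash
python3 - <<'E'
from h import *
st()
E
```

```text
t 22.0 tcp [441.5 242.4   4.9] yaw -63.25 q [-0.07  0.38 -0.59  1.97  0.27  0.88 -1.91] w 15.7 F [-0.8 -1.1  1.3]
```

Request:
{"op": "jog_arm", "data": {"commands": [{"translation": [0, 0, 25], "twist": 0}, {"translation": [0, 0, 40], "twist": 0}, {"translation": [10, -26, 20], "twist": 0.005}, {"translation": [10, -26, 0], "twist": 0}, {"translation": [12, -32, 0], "twist": 0}, {"translation": [12, -32, 0], "twist": 0}, {"translation": [12, -33, 0], "twist": 0}, {"translation": [12, -33, 0], "twist": 0}, {"translation": [0, 0, 0], "twist": 0}, {"translation": [0, 0, -25], "twist": 0}, {"translation": [0, 0, -25], "twist": 0}, {"translation": [0, 0, 0], "twist": 0}, {"translation": [0, 0, 0], "twist": 0}]}}

```text
time: 23.3
ee_pos: [0.5091, 0.061, 0.0399]
eef_rot: [0.603, -0.369, 0.369, -0.603]
ft_force: [0.9, -0.1, 0.1]
width: 0.0159
```

```bash
python3 - <<'E'
from h import *
st()
c=camera("wrist");crop(c,"w17",200,60,260,200,3)
E
```

```text
t 23.3 tcp [509.1  61.   39.9] yaw -62.93 q [ 0.23  0.32 -0.5   1.93  0.19  0.94 -1.45] w 15.9 F [ 0.9 -0.1  0.1]
```

View pics/w17.png

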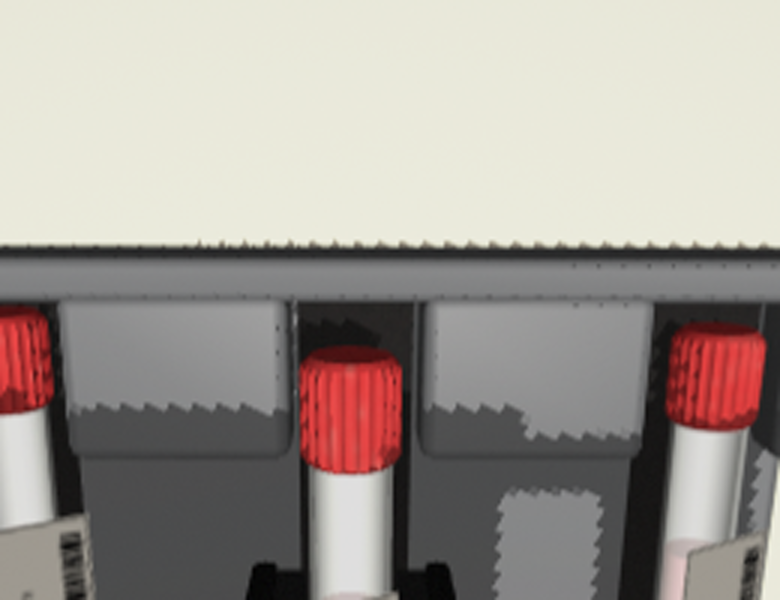

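Request:
{"op": "jog_arm", "data": {"commands": [{"translation": [0.6, -1.1, -10], "twist": 0}, {"translation": [0, 0, -9], "twist": 0}, {"translation": [0, 0, -7], "twist": 0}, {"translation": [0, 0, 0], "twist": 0}, {"translation": [0, 0, 0], "twist": 0}]}}

```text
time: 23.85
ee_pos: [0.5097, 0.0594, 0.0134]
eef_rot: [0.603, -0.369, 0.369, -0.603]
ft_force: [-0.1, -0.2, -0.4]
width: 0.0157
```

```bash
python3 - <<'E'
from h import *
st()
c=camera("wrist");crop(c,"w18",200,60,260,200,3)
E
```

```text
t 23.85 tcp [509.7  59.4  13.4] yaw -62.96 q [ 0.22  0.36 -0.48  1.94  0.21  0.89 -1.47] w 15.7 F [-0.1 -0.2 -0.4]
```

View pics/w18.png

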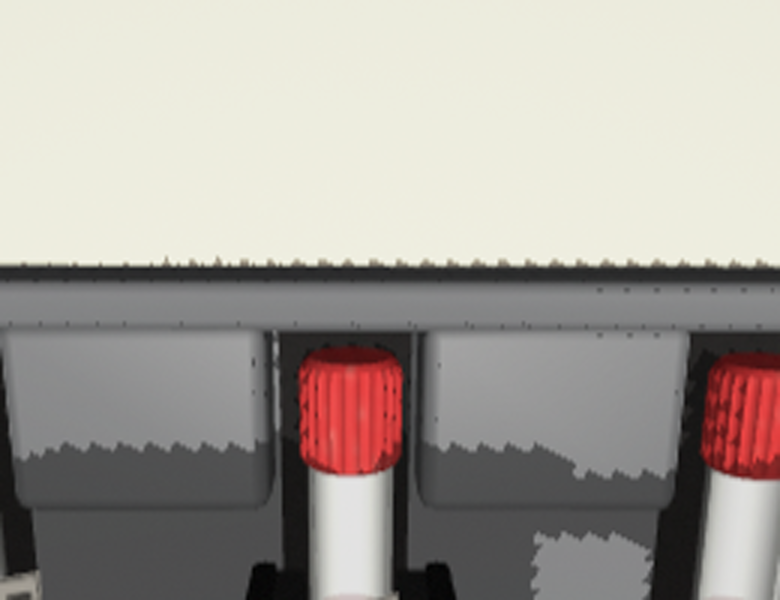

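Request:
{"op": "jog_arm", "data": {"commands": [{"translation": [0, 0, 0], "twist": 0}, {"translation": [0, 0, 0], "twist": 0}, {"translation": [0, 0, 0], "twist": 0}, {"translation": [0, 0, 0], "twist": 0}, {"translation": [0, 0, 20], "twist": 0}, {"translation": [0, 0, 35], "twist": 0}, {"translation": [0, 0, 40], "twist": 0}, {"translation": [0, 0, 40], "twist": 0}, {"translation": [-18, -20, 30], "twist": 0}, {"translation": [-20, -40, 0], "twist": 0}, {"translation": [-20, -40, 0], "twist": 0}, {"translation": [-20, -45, 0], "twist": 0}, {"translation": [-20, -45, 0], "twist": 0}, {"translation": [-10, -45, 0], "twist": 0}, {"translation": [0, -45, 0], "twist": 0}, {"translation": [0, 0, 0], "twist": 0}], "grip": 0.65}}

```text
time: 25.5
ee_pos: [0.4003, -0.2263, 0.1786]
eef_rot: [0.602, -0.371, 0.372, -0.601]
ft_force: [0.1, 0.6, 0.4]
width: 0.0304
```

```bash
python3 - <<'E'
from h import *
st()
c=camera("top");crop(c,"t19",250,90,220,170,3.6)
s=camera("scene");crop(s,"s19",210,115,190,130,4.2)
E
```

```text
t 25.5 tcp [ 400.3 -226.3  178.6] yaw -63.41 q [ 0.63  0.01 -0.22  1.93  0.    1.2  -0.69] w 30.4 F [0.1 0.6 0.4]
```

View pics/t19.png

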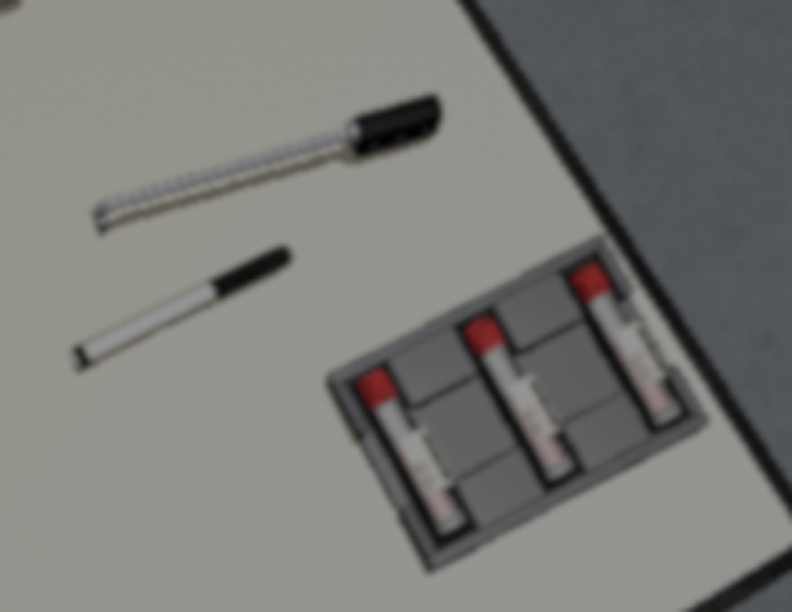

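View pics/s19.png

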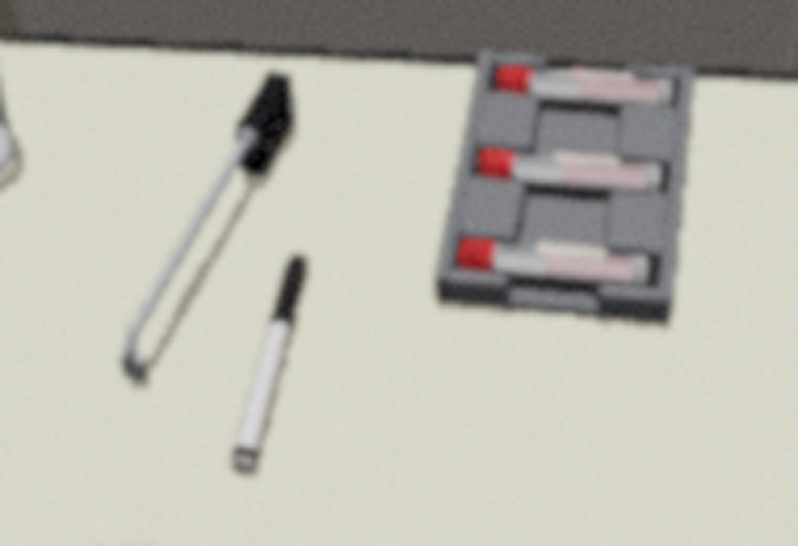

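```bash
python3 - <<'E'
from h import *
c=camera("top")
def B(x,y,z=.016): return ray(c,250+(x+.5)/3.6-.5,90+(y+.5)/3.6-.5,z)[:2]*1000
C=(B(328,380,.021)+B(705,420,.021))/2
for n,a,b,k in(("a",(372,370),(455,530),66),("b",(480,318),(562,475),0),("c",(587,264),(672,422),-66)):
    A,D=B(*a),B(*b);m=(A+D)/2;d=A-D;p=np.array([508.8,60.4])+k*np.array([-.454,.891])
    print(n,m,"off",m-p,np.degrees(np.arctan2(d[1],d[0])))
print(close_job())
E
```

```text
a [482.40190685 116.54760311] off [ 3.56590685 -2.65839689] 25.68328771966956
b [510.97897416  57.26537587] off [ 2.17897416 -3.13462413] 25.31670462477339
c [539.8593664   -3.16528087] off [ 1.0953664  -4.75928087] 25.494152084977863
the job is handed in; nothing more can be done
None
```

The job is done and handed in at about 25.5 s of the 72 s allowed. No verdict is reported back, so these are my own checks.

- **Jammed tube:** I took the pick by its handle and lowered the hook into the slot behind the tube. I then dragged the tube about 140 mm until it was wholly out on the worktop. The gripper stayed outside the mouth and did not touch the tube in the slot. The pick was then set back down standing on its handle on the worktop.
- **Carrier:** The jammed tube went into pocket_a and the loose tube into pocket_b.
- **Tube positions:** In the last top and scene pictures all three tubes lie in their pockets along the pocket axes. Their middles measured about 4 to 5 mm from the pocket centres. The untouched tube_3 read 5 mm too, so part of that is measuring bias. Their angles were within 2° of the carrier's.
- **Tube heights:** I could not measure these directly. I judged them flat from the pictures and from releasing each tube about 0.5 mm above the pocket floor.
- **Other checks:** The marker pen shows at the same pixels as at the start, and the gripper was clear of everything at hand-in.
- **Disagreements:** The wrist and top camera measurements differed by 1 to 3 mm sideways. I corrected this from close-up wrist pictures before lowering each tube. No check failed.

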